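Latch the end cover of a sample chamber

ROBOT

A 6-joint arm with a two-finger parallel gripper is mounted at the origin on the work surface. World frame = base frame: x ahead of the robot, y to its left, z up, the work surface at z = 0. Lengths are in m, angles in rad, forces in N, time in s.
With the tool pointing down it reaches from about 0.3 to 0.95 m from the base axis. Payload 3.1 kg.
Tool frame: the origin (TCP) lies at the centre of the arm's flange, where the gripper is bolted on; the fingertips stand 173 mm ahead of it and the grasp point (between the pads) lies manip.pinch_z ahead of it (manip.pinch_z is the distance from the TCP to the grasp point, in m); x points along the fingers, y is the direction in which the jaws open and shut, and the axes are right-handed (so a half turn about x gives the same grasp; the last joint's range is limited). The gripper opens to 85 mm and grips with 20 to 120 N. Pads are 22 mm wide; open, the fingers measure 114 mm over their backs; the gripper's body (76 mm by 85 mm) begins 54 mm behind the grasp point. The pads swing forward as they close: fully open they stand 13 mm farther back than shut.
Start: joints at [1.043, 0.308, 1.634, -0, 1.2, -0.07], TCP at [0.276, 0.561, 0.405] pointing down, gripper open.
Joint ranges: [-3.06, 3.06], [-0.79, 1.96], [0.05, 2.63], [-1.19, 4.34], [0.05, 2.64], [-2.94, 2.94]. Speed limits (rad/s): [2.79, 2.79, 3.14, 3.14, 3.14, 3.14].

INTERFACE

Orientations are given as [roll, pitch, yaw] about the fixed x, y, z axes, in that order (R = Rz(yaw) Ry(pitch) Rx(roll)).
In Python, from workcell import manip, grab_frame, camera_info, workorder gives the robot as it stands.
- The arm moves only by the tool step_arm, never from a script. Its argument "moves" is a list of rows, each a list of 6 numbers: the shift along the tool's x, y, z in mm, then the turn, a rotation vector about the tool's x, y, z in rad. A call has 1 to 10 rows; each row is the pose to reach, as a shift and turn from the pose commanded when the call began, along the tool's axes at that moment; what a row does not reach only later rows make up. A row lasts 1/10 s, in which the tool goes at most 50 mm and 8.59 degrees, less where a joint would pass 70% of its speed; a pose out of reach is approached as far as the arm can. A call with a gripper value outside its range is refused whole. "fingers" is the closure, from -1 (fully open) to 1 (shut), so that 0 is half open, set as the call begins (left out, the last holds). The fingers move at their own pace and stop on an object; "force" is the grip in N (left out, the last holds). Time passes only in rows, so rows that repeat a pose let the fingers close. It gives the time, the measured TCP pose, the force and the opening at its end, in the units of the state.
- manip.get_obs(): the state, without advancing time (a new reading comes with each control period).
- grab_frame(name): name is "side" or "top"; returns (picture, depth): 400x640x3 uint8, blue, green, red; 400x640 float32, m along the optical axis (not along the pixel's ray), 0 where there is no reading.
- camera_info(name): a dict with "fx", "fy", "cx", "cy" (pixels), "k1" (the pictures are not rectified: a ray, as slopes to the right and down, at radius r is drawn at 1 + k1 r^2 times it, then the intrinsics apply), "world_to_cam" (4x4, takes a point from world to camera coordinates). Camera axes: x right, y up, looking along -z (the intrinsics and any distortion apply to the point x, -y, -z); pixel columns grow to the right and rows downward; lengths in m; the calibration is good to about 2 mm. A picture is of the moment at which its call begins. camera_info takes no time and is no camera call.
- workorder.hand_in(): hands the job in, once; it reports no verdict.
The state is a dict: "time": time; "joints": joint angles; "dq": joint speeds; "effort": joint torques, N m; "tcp_pos": TCP position; "tcp_rot": TCP orientation; "force": force on the tool from outside, world axes, zero at the start; "ft_torque": the same for the moment, N m; "opening": opening from 0.0 (shut) to 1.0 (fully open).
Only numpy, scipy, OpenCV 4.12 (cv2) and the standard library are available. Lean on these libraries where they do the work, as an engineer would, in place of code of your own. Each camera call takes 0.05 s, during which the arm holds its last target.

TASK

Close the sample chamber on the lab bench with its draw latch: hook the wire claw over the keeper on the end cover so that it drops in behind the keeper's nose, then swing the lever over centre and down onto its rubber rest, and seat it there with a firm press of 15 to 20 N held for a second. Never push anything with 30 N or more, leave the other things on the bench alone and let go at the end.

Things in the scene. Friction and masses are not known exactly. Their poses are not given: they have to be found in the camera images.
- chamber: Dark fixed box on the bench, the sample chamber. Origin on the bench straight below the lever's pin. Axes: x level along the latch, from the lever pin towards the keeper; y level along the pin; z up. Its top (z 100 mm) spans x -125 to 45 mm, y +-65 mm. The aluminium end cover, 80 mm long, same width and height, follows beyond x 46 mm.
- lever_pin (a point): Middle of the lever's hinge pin, 14 mm above the chamber's top; same axes as the chamber. Two steel lugs, 3 mm thick at y +-13.5 mm, reach 8 mm above the pin. A round rubber rest, 22 mm across, stands at x -66 mm under the lever's end; it is set by a screw, its top anywhere from 12.5 to 23.5 mm above the chamber's top.
- lever (a joint): Lever angle, rad. 0: fully open at its stop, standing, leaning 10 degrees to +x (keeper). Grows as it swings away from the keeper; 0.175 upright; at 1.745 it would lie level, pointing to -x, but it meets its rest before, between 1.56 and 1.73: find it by feel. Friction 0.2 N m, stays where left. Hooked, the gasket adds up to 0.35 N m until the centre is passed near 1.49.
- handle_end (a point): Middle of the lever's free end, 75 mm from the pin. The lever is a flat steel plate, 22 mm wide (along y), 5 mm thick (6.5 mm over the black sleeve near its end).
- claw_hinge (a point): Where the claw is hinged on the lever: 16 mm from the lever's pin, in the lever's direction turned 8 degrees further in the closing sense.
- claw (a joint): Angle of the wire claw against the lever, rad; grows as the claw is lowered to the keeper. Elevation of the claw above the chamber's +x direction = 1.745 + lever - claw. A little stiff (0.014 N m): it stays put near upright and falls by its weight below about 45 degrees of elevation. About 2.0 when hooked with the lever open.
- claw_bar (a point): Middle of the claw's cross bar, the part that hooks. The claw is a U of 6 mm round steel wire: two arms 95 mm long at y +-19 mm, outside lever and lugs, and the 38 mm bar along y joining their ends.
- claw_tab (a point): Point on the claw's press tab, 12 mm out from the bar: a steel plate 3 mm thick, 26 mm wide (along y), that runs 18 mm on from the middle of the bar, bent up 20 degrees from the claw's arms, so that the claw can be pressed down without touching the keeper.
- keeper_nose (a point): Tip of the keeper's nose on the end cover, 14 mm above the cover's top. The keeper is a steel hook 26 mm wide: a plate sloping 40 degrees down towards +x, 14 mm long in x, that ends in this tip; below the tip a recess, 4 mm deep in x, open to +x. The bar must lie below the nose and behind it.
- keeper_foot (a point): Point on the keeper's foot plate straight below the nose tip, 2 mm above the cover's top. The hooked bar rests on this plate, its centre 3 mm above it. With the lever open the claw lands on the nose's slope; pressing it down with about 6 to 12 N slides it down the slope, drawing the cover in by up to 7 mm, till it drops off the nose on the plate.
- cover (a joint): Place of the end cover on its guide rods, m: 0 hard against the chamber, grows outwards along x (0.014 to 0.019 at the start). Friction 3.5 N. It meets the rubber gasket at 0.006, which then pushes back 15 N per mm. Latched it stands near 0.001 to 0.0025.
- wash_bottle: Bystander: white plastic bottle, 64 mm across, 170 mm tall, standing; origin at the centre of its underside.
- tip_rack: Bystander: green open rack with dividers, 120 x 85 x 50 mm; origin at the centre of its underside.
- jar: Bystander: amber jar with a black cap, 60 mm across, 75 mm tall; origin at the centre of its underside.

How it is judged:
On the way, in this order (a step that is already met when the one before it is completed fails the run):
1. the claw's bar lies behind and below the keeper's nose (z of claw_bar in the frame of keeper_nose below -0.004 m and x of claw_bar in the frame of keeper_nose between -0.003 and 0.02 m and value of joint lever below 1.2 rad), for 0.2 s.
2. the lever, past centre and with the cover drawn onto its gasket, is pressed onto its rest by the fingers with 13 to 25 N (value of joint lever above 1.54 rad and value of joint cover below 0.003 m and contact force between the fingers and lever between 13 and 25 N), for 0.5 s.
At the end, for the whole second after the job is handed in: The claw's bar sits behind the keeper (its centre more than 4 mm below the nose tip and from 3 mm inside to 8 mm beyond it along the latch), the lever is down past centre (joint above 1.54 rad) and the cover is drawn to less than 3 mm from the chamber (value of joint lever above 1.54 rad and value of joint cover below 0.003 m and z of claw_bar in the frame of keeper_nose below -0.004 m and x of claw_bar in the frame of keeper_nose between -0.003 and 0.008 m); the robot touches nothing.
It fails at once if something is forced: the chamber, its cover or any part of the latch is pushed with more than 30 N (contact force between any of the fingers, the arm and chamber above 30 N).
It fails at once if the wash bottle is moved more than 20 mm (distance of wash_bottle from where it was at the start of the episode above 0.02 m).
It fails at once if the tip rack is moved more than 20 mm (distance of tip_rack from where it was at the start of the episode above 0.02 m).
It fails at once if the jar is moved more than 20 mm (distance of jar from where it was at the start of the episode above 0.02 m).
It also fails if it takes over 70 s, if anything falls off the work surface, if the arm or the gripper's body presses on something with over 40 N, if the wrist force passes 120 N, or if a joint passes its speed limit or range.

## Working session

There is one attempt and no reset: what is moved stays moved. The work goes in short steps, Python scripts to look and compute and a tool call to move; the robot and the scene stay as the last step left them, time stands still between calls to the robot, and variables do not carry over. Pictures are saved under pics/ and viewed, and the job is handed in when it is done.

Besides the shell and the picture viewer there is one more tool, called after "Request:" in YAML: its name, and indented under it one key for each argument. step_arm: Moves the arm, as the interface text tells. Its arguments: {"type":"object","properties":{"moves":{"type":"array","items":{"type":"array","items":{"type":"number"}}},"fingers":{"type":"number"},"force":{"type":"number"}},"required":["moves"]}

```bash
mkdir -p pics; ls
python3 - <<'E'
from workcell import manip, grab_frame, camera_info, workorder
import cv2,numpy as np
o=manip.get_obs(); print(o, manip.pinch_z)
for n in("side","top"):
    p,d=grab_frame(n); cv2.imwrite(f"pics/{n}0.png",p); np.save(f"pics/{n}0.npy",d); np.save(f"pics/{n}0img.npy",p); print(n,camera_info(n),d.min(),d.max())
E
```

```text
pics
{'time': 0.0, 'joints': array([ 1.04330332e+00,  3.09002908e-01,  1.63521217e+00,  2.01364903e-05,
        1.19969881e+00, -6.96973907e-02]), 'dq': array([-4.30620999e-04,  1.17257365e-03, -2.65241689e-05,  5.69813105e-05,
        1.70352706e-03,  3.19705757e-04]), 'effort': array([-4.57408560e-04, -4.15270865e+01, -2.76652801e+01, -1.71436618e-04,
        1.06830909e-02,  4.12789674e-06]), 'tcp_pos': array([0.27603469, 0.56025824, 0.40343572]), 'tcp_rot': array([-1.64857065,  1.56847502, -2.1063736 ]), 'force': array([0.47931085, 0.40249947, 1.16394632]), 'ft_torque': array([-0.0160986 , -0.00327554,  0.04448937]), 'opening': 1.0007533842760645} 0.1547
side {'fx': 361.034839650177, 'fy': 361.034839650177, 'cx': 316.63292194126217, 'cy': 192.35350000716494, 'k1': -0.05678008645386971, 'world_to_cam': array([[ 0.9077219 , -0.41926254,  0.01612063, -0.56507848],
       [ 0.20700353,  0.48093006,  0.85197172, -0.22568782],
       [-0.36495273, -0.77001636,  0.52333957, -0.70652366],
       [ 0.        ,  0.        ,  0.        ,  1.        ]])} 0.0 2.9285183
top {'fx': 368.4028486351318, 'fy': 368.4028486351318, 'cx': 323.9698676080923, 'cy': 199.45245012742961, 'k1': 0.0028374524401860056, 'world_to_cam': array([[ 1.15890273e-01, -9.93261578e-01, -9.39391184e-04,
        -1.25923217e-01],
       [ 9.64651651e-01,  1.12326707e-01,  2.38390232e-01,
        -6.08084825e-01],
       [-2.36678340e-01, -2.85332945e-02,  9.71168994e-01,
        -7.27305960e-01],
       [ 0.00000000e+00,  0.00000000e+00,  0.00000000e+00,
         1.00000000e+00]])} 0.0 1.9172472
```

View pics/side0.png

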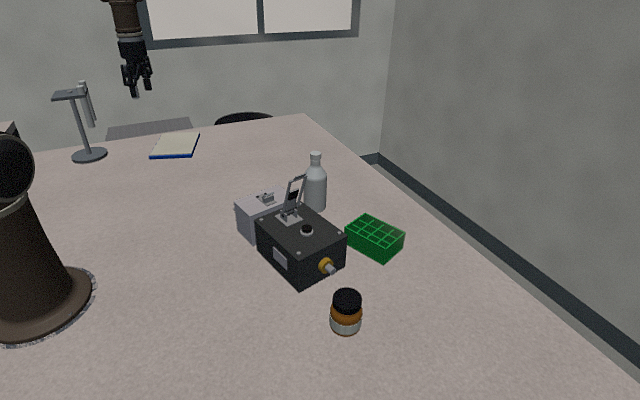

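View pics/top0.png

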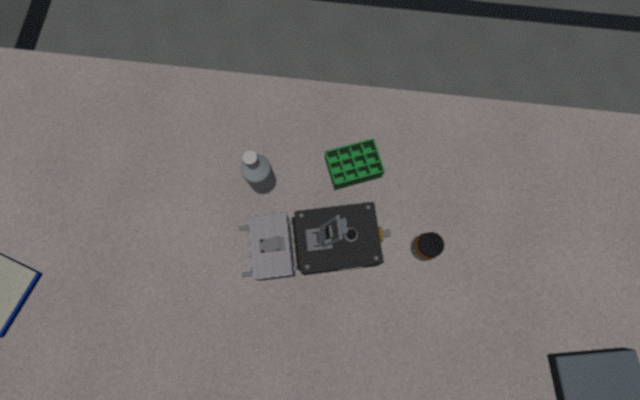

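```bash
cat > h.py <<'E'
import numpy as np,cv2
from workcell import camera_info
def bp(n,u,v,d):
    c=camera_info(n); x=(u-c['cx'])/c['fx']; y=(v-c['cy'])/c['fy']
    a,b=x,y
    for _ in range(10):
        s=1+c['k1']*(a*a+b*b); a,b=x/s,y/s
    P=np.stack([a*d,-b*d,-d+0*a,np.ones_like(a*d)],-1)
    return (P@np.linalg.inv(c['world_to_cam']).T)[...,:3]
def ray(n,u,v):
    o=np.linalg.inv(camera_info(n)['world_to_cam'])[:3,3]
    p=bp(n,np.array(float(u)),np.array(float(v)),np.array(1.0)); r=p-o
    return o,r/np.linalg.norm(r)
def onz(n,u,v,z):
    o,r=ray(n,u,v); return o+r*(z-o[2])/r[2]
def tri(pa,pb):
    o1,r1=ray(*pa);o2,r2=ray(*pb)
    A=np.stack([r1,-r2],1); t=np.linalg.lstsq(A,o2-o1,rcond=None)[0]
    a=o1+t[0]*r1;b=o2+t[1]*r2
    return (a+b)/2,np.linalg.norm(a-b)
def proj(n,P):
    c=camera_info(n);P=np.atleast_2d(P)
    q=np.c_[P,np.ones(len(P))]@c['world_to_cam'].T
    a=q[:,0]/-q[:,2];b=-q[:,1]/-q[:,2];s=1+c['k1']*(a*a+b*b)
    return np.c_[a*s*c['fx']+c['cx'],b*s*c['fy']+c['cy']]
def cloud(n,d):
    v,u=np.mgrid[0:400,0:640].astype(float)
    return bp(n,u,v,d)
def crop(img,x0,y0,x1,y1,k,name):
    cv2.imwrite(name,cv2.resize(img[y0:y1,x0:x1],None,fx=k,fy=k,interpolation=cv2.INTER_CUBIC))
E
python3 - <<'E'
from h import *
s=np.load('pics/side0img.npy');t=np.load('pics/top0img.npy')
crop(s,225,145,355,295,4,'pics/s0c.png'); crop(t,235,190,395,290,5,'pics/t0c.png')
E
```

```text
(no output)
```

View pics/s0c.png

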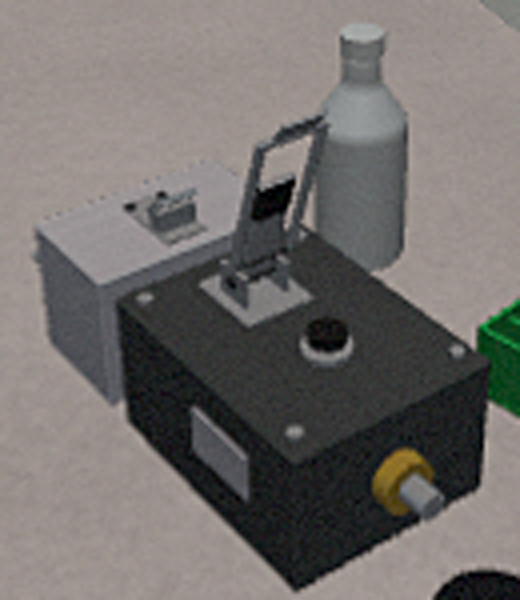

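View pics/t0c.png

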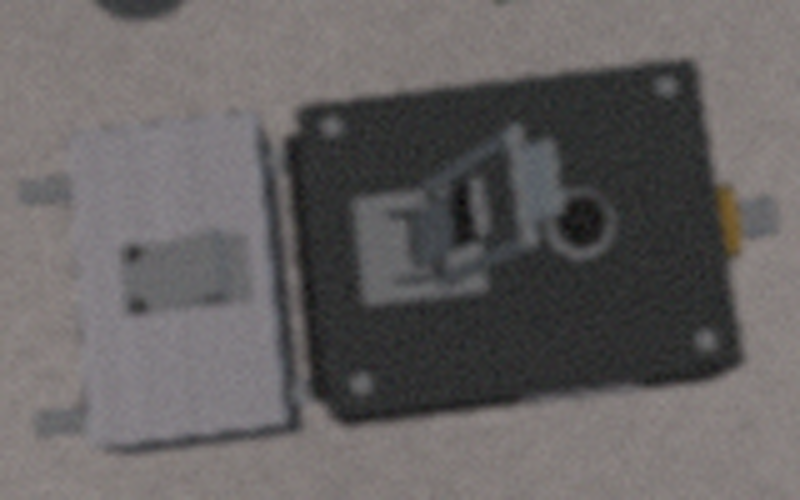

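Run:
```python
from h import *
for n in('side','top'):
    img=np.load(f'pics/{n}0img.npy');d=np.load(f'pics/{n}0.npy');P=cloud(n,d)
    g=img.max(-1)
    m=(d>0)&(abs(P[...,2]-.1)<.012)
    print(n,'z near',np.median(P[...,2][m&(g<80)]), m.sum())
    dark=m&(g<75)
    k,l,st,c=cv2.connectedComponentsWithStats(dark.astype(np.uint8))
    i=1+np.argmax(st[1:,4]); mm=l==i
    print('dark',st[i])
    Q=P[mm]; print('z',Q[:,2].mean(),Q[:,2].std())
    # intersect with plane z=.1 from pixels
    vv,uu=np.nonzero(mm); W=np.array([onz(n,u,v,.1)[:2] for u,v in zip(uu,vv)])
    r=cv2.minAreaRect((W*1000).astype(np.float32)); print(r); print(cv2.boxPoints(r))
    lt=m&(g>95)&(P[...,1]>-1)
    k,l,st,c=cv2.connectedComponentsWithStats(lt.astype(np.uint8))
    for i in np.argsort(-st[1:,4])[:3]+1:
        mm=l==i; vv,uu=np.nonzero(mm); W=np.array([onz(n,u,v,.1)[:2] for u,v in zip(uu,vv)])
        print('light',st[i],cv2.minAreaRect((W*1000).astype(np.float32)),P[mm][:,2].mean())
```

```text
side z near 0.09926835856053184 7881
dark [ 254  201   94   63 2664]
z 0.09863686953318956 0.0026135606392794246Traceback (most recent call last):
  File "<stdin>", line 13, in <module>
  File "h.py", line 15, in onz
    o,r=ray(n,u,v); return o+r*(z-o[2])/r[2]
        ~~~^^^^^^^
  File "h.py", line 12, in ray
    p=bp(n,np.array(float(u)),np.array(float(v)),np.array(1.0)); r=p-o
  File "h.py", line 4, in bp
    c=camera_info(n); x=(u-c['cx'])/c['fx']; y=(v-c['cy'])/c['fy']
ValueError: time passes only in moves, steps and waits
```

```bash
sed -i 's/^from workcell import camera_info/import functools\nfrom workcell import camera_info as _ci\n@functools.lru_cache(None)\ndef camera_info(n): return _ci(n)/' h.py
python3 - <<'E'
from h import *
for n in('side','top'):
    img=np.load(f'pics/{n}0img.npy');d=np.load(f'pics/{n}0.npy');P=cloud(n,d)
    g=img.max(-1)
    m=(d>0)&(abs(P[...,2]-.1)<.012)
    dark=m&(g<75)
    k,l,st,c=cv2.connectedComponentsWithStats(dark.astype(np.uint8))
    i=1+np.argmax(st[1:,4]); mm=l==i
    print('dark',st[i])
    Q=P[mm]; print('z',Q[:,2].mean(),Q[:,2].std())
    vv,uu=np.nonzero(mm); W=np.array([onz(n,u,v,.1)[:2] for u,v in zip(uu,vv)])
    r=cv2.minAreaRect((W*1000).astype(np.float32)); print(r); print(cv2.boxPoints(r))
    lt=m&(g>95)
    k,l,st,c=cv2.connectedComponentsWithStats(lt.astype(np.uint8))
    for i in np.argsort(-st[1:,4])[:3]+1:
        mm=l==i; vv,uu=np.nonzero(mm); W=np.array([onz(n,u,v,.1)[:2] for u,v in zip(uu,vv)])
        print('light',st[i],cv2.minAreaRect((W*1000).astype(np.float32)),P[mm][:,2].mean())
E
```

```text
dark [ 254  201   94   63 2664]
z 0.09863686953318956 0.0026135606392794246
((532.5723266601562, -99.16587829589844), (135.7453155517578, 177.76129150390625), 13.64352035522461)
[[ 445.6497    -28.803083]
 [ 487.5801   -201.54832 ]
 [ 619.495    -169.52867 ]
 [ 577.5646      3.216568]]
light [ 151   52  489   91 2313] ((1119.2357177734375, 721.93017578125), (1688.499755859375, 1602.6546630859375), 89.90137481689453) 0.09989989344093354
light [233 185  53  35 862] ((501.0693359375, 35.760250091552734), (133.11135864257812, 93.24273681640625), 13.863672256469727) 0.09894926879805649
light [  0  74 123  19 571] ((-111.9761962890625, 1502.5867919921875), (129.32460021972656, 575.1788940429688), 89.07308959960938) 0.0999327146859916
dark [ 292  202   91   72 4083]
z 0.09928583390327737 0.002123831320192708
((536.3970947265625, -89.43185424804688), (128.3995361328125, 174.11068725585938), 13.660669326782227)
[[ 453.4535    -20.001314]
 [ 494.57336  -189.18668 ]
 [ 619.3407   -158.8624  ]
 [ 578.2208     10.322968]]
light [ 248  212   44   68 2348] ((504.56005859375, 44.49504089355469), (129.4425506591797, 80.4437255859375), 13.941012382507324) 0.09977523802184436
light [307 229  16  21 165] ((526.8145141601562, -43.947418212890625), (42.025177001953125, 27.700565338134766), 16.712854385375977) 0.10169759162469932
light [241 155  29  27 126] ((659.13037109375, 93.83842468261719), (45.20184326171875, 62.58335876464844), 52.94020462036133) 0.10826174413024751
```

```bash
cat > model.py <<'E'
from h import *
D=np.deg2rad
def frame(ox,oy,yaw):
    c,s=np.cos(yaw),np.sin(yaw)
    return lambda p:(np.atleast_2d(p)/1000.)@np.array([[c,s,0],[-s,c,0],[0,0,1]])+np.array([ox,oy,0])
def geom(lev,claw):
    """lever elevation from +x: th=80deg+lev (CCW to -x)"""
    th=D(80)+lev; d=np.array([np.cos(th),0,np.sin(th)])
    pin=np.array([0,0,114.]); end=pin+75*d
    a=th+D(8); h=pin+16*np.array([np.cos(a),0,np.sin(a)])
    el=1.745+lev-claw; e=np.array([np.cos(el),0,np.sin(el)])
    bar=h+95*e; et=el+D(20); tab=bar+12*np.array([np.cos(et),0,np.sin(et)]);tabe=bar+18*np.array([np.cos(et),0,np.sin(et)])
    return pin,end,h,bar,tab,tabe,el
def segs(lev,claw,cov,keepx=None):
    pin,end,h,bar,tab,tabe,el=geom(lev,claw); Y=np.array([0,1.,0])
    S=[]
    def box(x0,x1,y0,y1,z0,z1,col):
        for z in(z0,z1):
            q=[[x0,y0,z],[x1,y0,z],[x1,y1,z],[x0,y1,z]]
            for i in range(4):S.append((q[i],q[(i+1)%4],col))
    box(-125,45,-65,65,0,100,(0,0,255)); box(46+cov,126+cov,-65,65,0,100,(255,0,0))
    for y in(-11,11): S.append((pin+y*Y,end+y*Y,(0,255,255)))
    S.append((end-11*Y,end+11*Y,(0,255,255)))
    for y in(-19,19): S.append((h+y*Y,bar+y*Y,(0,255,0)))
    S.append((bar-19*Y,bar+19*Y,(0,255,0)))
    for y in(-13,13): S.append((bar+y*Y,tabe+y*Y,(255,0,255)))
    S.append((tabe-13*Y,tabe+13*Y,(255,0,255)))
    a=np.linspace(0,2*np.pi,17)
    for z in(100,118):
        q=[[-66+11*np.cos(t),11*np.sin(t),z] for t in a]
        for i in range(16):S.append((q[i],q[i+1],(255,255,0)))
    if keepx is not None:
        k=keepx
        S.append(([k,-13,114],[k,13,114],(0,128,255)))
        for y in(-13,13):S.append(([k,y,114],[k-14,y,114+14*np.tan(D(40))],(0,128,255)))
        S.append(([k-14,-13,114+14*np.tan(D(40))],[k-14,13,114+14*np.tan(D(40))],(0,128,255)))
    return S
def draw(n,img,F,S,x0,y0,x1,y1,k,name):
    im=cv2.resize(img[y0:y1,x0:x1],None,fx=k,fy=k,interpolation=cv2.INTER_CUBIC)
    for a,b,c in S:
        p=proj(n,F(np.array([a,b],float)))
        p=((p-[x0,y0]+.5)*k-.5)
        cv2.line(im,tuple(int(v) for v in np.round(p[0]*8)),tuple(int(v) for v in np.round(p[1]*8)),c,1,cv2.LINE_AA,3)
    cv2.imwrite(name,im)
E
python3 - <<'E'
from model import *
s=np.load('pics/side0img.npy');t=np.load('pics/top0img.npy')
for n in('side','top'):print(np.linalg.inv(camera_info(n)['world_to_cam'])[:3,3])
F=frame(.5269,-.0506,D(103.7))
S=segs(0,.3,16,80)
draw('side',s,F,S,225,145,355,295,4,'pics/s0m.png'); draw('top',t,F,S,235,190,395,290,5,'pics/t0m.png')
E
```

```text
[ 0.30180455 -0.67241097  0.57114086]
[ 0.42904574 -0.07752296  0.85118019]
```

View pics/s0m.png

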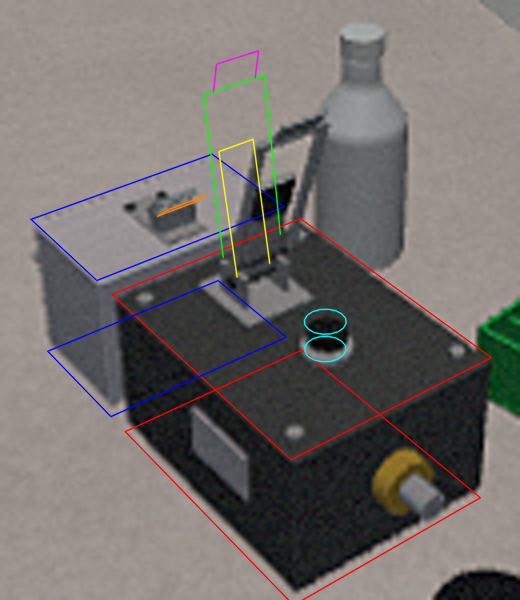

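View pics/t0m.png

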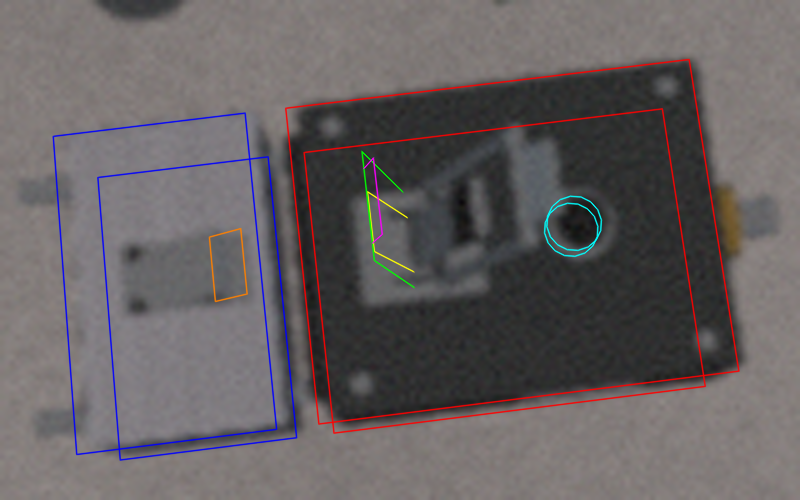

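Run:
```python
from model import *
s=np.load('pics/side0img.npy');t=np.load('pics/top0img.npy')
f=lambda i:cv2.convertScaleAbs(i,alpha=1.6,beta=0)
crop(f(s),250,160,330,220,10,'pics/s0z.png'); crop(f(t),290,205,360,260,11,'pics/t0z.png')
crop(f(s),245,165,355,295,4,'pics/s0y.png')
```

```text
(no output)
```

View pics/s0z.png

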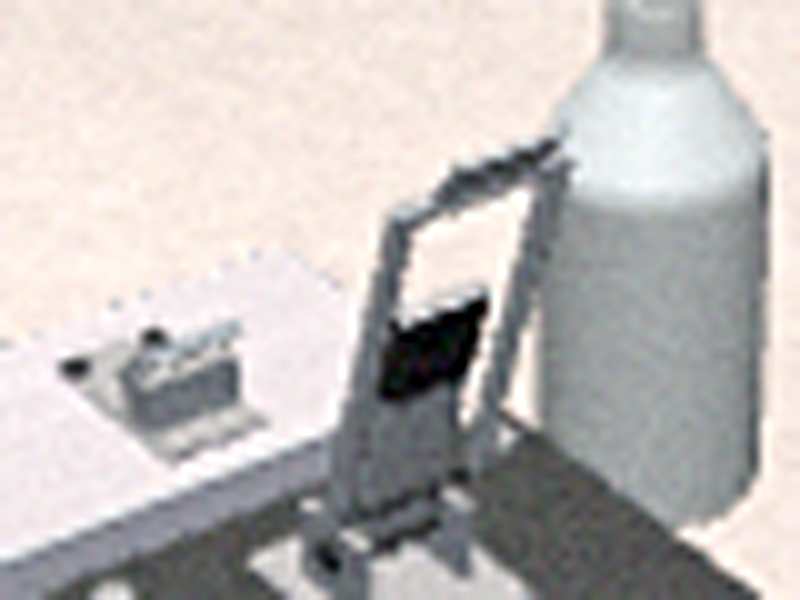

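View pics/t0z.png

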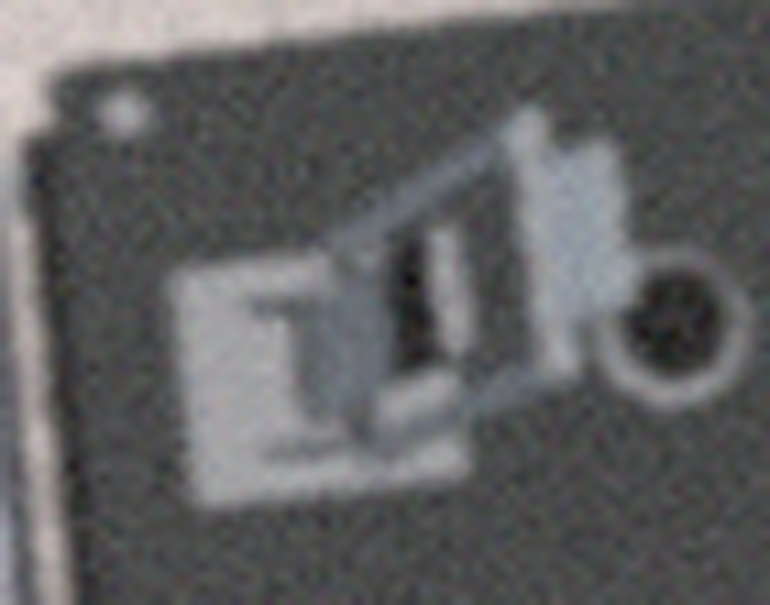

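```bash
cat > fit.py <<'E'
from model import *
from scipy.optimize import least_squares
def px(k,x0,y0,L): return [((u+.5)/k-.5+x0,(v+.5)/k-.5+y0) for u,v in L]
ch=[[45,65,100],[-125,65,100],[-125,-65,100],[45,-65,100]]
obs=[]
for p,q in zip(ch,px(4,225,145,[(118,297),(295,460),(489,361),(302,222)])): obs.append(('side',p,q))
for p,q in zip([ch[3],ch[2],ch[1]],px(5,235,190,[(299,108),(692,61),(741,362)])): obs.append(('top',p,q))
obs.append(('top',[-66,0,105],px(11,290,205,[(668,325)])[0]))
bars={'side':px(10,250,160,[(395,215),(567,162)]),'top':px(11,290,205,[(562,370),(525,122)])}
ends={'side':px(10,250,160,[(388,330),(485,293)]),'top':px(11,290,205,[(460,350),(443,228)])}
def pred(v):
    F=frame(v[0],v[1],v[2]);pin,end,h,bar,tab,tabe,el=geom(v[3],v[4]);Y=np.array([0,1.,0])
    offs={'side':v[5:7],'top':v[7:9]}
    r=[];lab=[]
    for n,p,q in obs: r.append((proj(n,F(p))[0]+offs[n]-q));lab.append((n,p))
    for n in bars:
        for y,q in zip((19,-19),bars[n]): r.append(proj(n,F(bar+y*Y))[0]+offs[n]-q);lab.append((n,'bar',y))
        for y,q in zip((11,-11),ends[n]): r.append(proj(n,F(end+y*Y))[0]+offs[n]-q);lab.append((n,'end',y))
    return np.array(r),lab
f=lambda v:np.r_[pred(v)[0].ravel(),v[5:9]/1.0]
r=least_squares(f,[.527,-.05,D(103.7),.3,.1,0,0,0,0],loss='soft_l1')
if __name__=='__main__':
    print(r.x[:2],np.rad2deg(r.x[2]),r.x[3:5],r.x[5:])
    e,l=pred(r.x)
    for a,b in zip(e,l):print(b,a.round(2))
    F=frame(*r.x[:3]); g=geom(r.x[3],r.x[4]); print('el',np.rad2deg(g[-1])); 
    for nm,p in zip('pin end h bar tab tabe'.split(),g[:6]): print(nm,p.round(1),F(p).round(4))
    np.save('fit.npy',r.x)
    s=np.load('pics/side0img.npy');t=np.load('pics/top0img.npy')
    S=segs(r.x[3],r.x[4],16,80)
    draw('side',s,F,S,225,145,355,295,4,'pics/s0n.png'); draw('top',t,F,S,235,190,395,290,5,'pics/t0n.png')
    for n,q in(('side',px(10,250,160,[(238,330)])[0]),):pass
E
python3 fit.py
```

```text
[ 0.52786579 -0.05262445] 103.79140095229478 [0.50782727 0.35008495] [-0.43306537  0.3751469   0.2273429  -0.21818253]
('side', [45, 65, 100]) [-1.39  0.05]
('side', [-125, 65, 100]) [-0.54  0.72]
('side', [-125, -65, 100]) [ 0.93 -0.21]
('side', [45, -65, 100]) [-0.3  -0.26]
('top', [45, -65, 100]) [-1.54 -0.57]
('top', [-125, -65, 100]) [ 0.5  -1.04]
('top', [-125, 65, 100]) [0.77 1.05]
('top', [-66, 0, 105]) [-0.11  0.37]
('side', 'bar', 19) [1.01 0.44]
('side', 'bar', -19) [-0.76  0.12]
('side', 'end', 11) [ 1.42 -0.83]
('side', 'end', -11) [ 0.39 -0.45]
('top', 'bar', 19) [-0.42 -0.4 ]
('top', 'bar', -19) [0.02 0.67]
('top', 'end', 11) [0.02 0.49]
('top', 'end', -11) [ 0.02 -0.28]
el 109.01910430875984
pin [  0.   0. 114.] [[ 0.5279 -0.0526  0.114 ]]
end [-24.5   0.  184.9] [[ 0.5337 -0.0765  0.1849]]
h [ -7.3   0.  128.2] [[ 0.5296 -0.0597  0.1282]]
bar [-38.2   0.  218.1] [[ 0.537  -0.0898  0.2181]]
tab [-45.8   0.  227.4] [[ 0.5388 -0.0971  0.2274]]
tabe [-49.6   0.  232. ] [[ 0.5397 -0.1008  0.232 ]]
```

View pics/s0n.png

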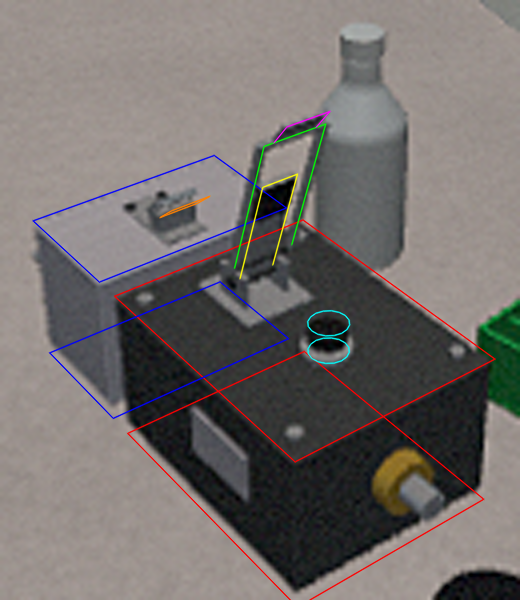

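View pics/t0n.png

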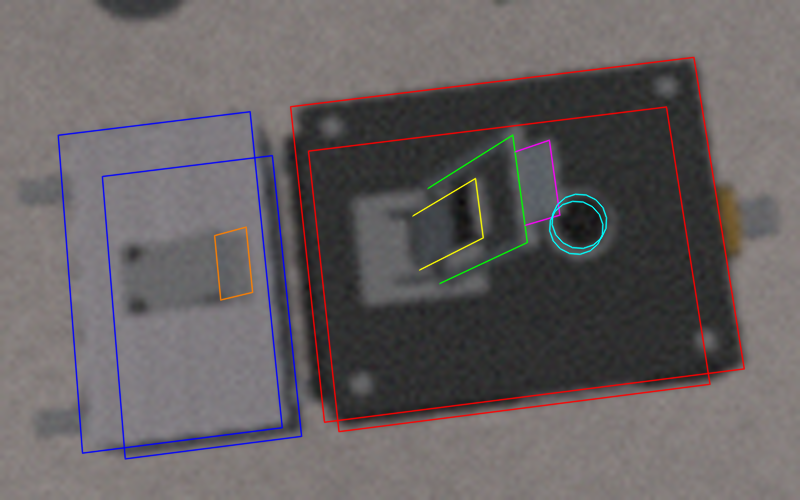

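Run:
```python
from model import *
v=np.load('fit.npy');F=frame(*v[:3]);c,s=np.cos(v[2]),np.sin(v[2])
s_=np.load('pics/side0img.npy');t=np.load('pics/top0img.npy')
for n,roi in(('top',(255,232,290,258)),('side',(252,188,280,210))):
    d=np.load(f'pics/{n}0.npy');P=cloud(n,d)
    q=P-[v[0],v[1],0]; x=(q[...,0]*c+q[...,1]*s)*1000;y=(-q[...,0]*s+q[...,1]*c)*1000;z=q[...,2]*1000
    m=(x>48)&(x<150)&(abs(y)<60)
    print(n,'cover z',np.median(z[m]),'std',z[m&(z<104)].std())
    k=m&(z>106)&(abs(y)<25)
    print(k.sum(),'x',x[k].min(),x[k].max(),'y',y[k].min(),y[k].max())
    # z profile vs x
    for a in range(60,115,3):
        mm=(abs(y)<12)&(x>=a)&(x<a+3)&(z>90)&(z<140)
        if mm.sum():print(a,mm.sum(),np.percentile(z[mm],[10,50,90]).round(1))
f=lambda i:cv2.convertScaleAbs(i,alpha=1.5,beta=0)
crop(f(t),245,225,300,265,14,'pics/t0k.png');crop(f(s_),245,180,285,212,18,'pics/s0k.png')
```

```text
top cover z 99.65600028933102 std 22.135785762464177
108 x 77.16540983809867 93.45032016822103 y -13.597878314563921 12.144555289416235
60 17 [95.7 98.1 99.6]
63 15 [ 98.4  99.4 101. ]
66 18 [ 97.7  99.9 101.4]
69 16 [ 99.7 100.8 103.6]
72 18 [100.6 101.8 103.2]
75 24 [ 99.4 102.7 124.4]
78 29 [101.  124.1 126.5]
81 15 [121.  122.7 124.5]
84 20 [117.5 120.8 122.7]
87 15 [116.5 117.6 119.4]
90 19 [111.2 114.8 117. ]
93 9 [101.3 102.8 114. ]
96 16 [ 99.8 100.9 103.7]
99 17 [100.6 101.3 103. ]
102 19 [100.4 101.7 103.3]
105 18 [ 99.7 101.9 103. ]
108 16 [ 99.8 101.8 103.1]
111 19 [100.8 101.9 103.8]
114 17 [101.  102.2 105.1]
side cover z 99.44340266243785 std 13.514554084065105
80 x 76.8600616598434 90.05579691121717 y -11.831767685667376 15.505510838538461
60 27 [90.7 95.1 98.9]
63 11 [ 98.2  99.5 100.4]
66 5 [99.3 99.6 99.8]
69 13 [ 98.9 101.2 102.2]
72 10 [ 99.8 101.2 102.5]
75 11 [101.1 102.  123.6]
78 42 [104.1 112.9 124.2]
81 29 [101.8 108.2 116.5]
84 7 [114.1 114.8 116.1]
99 1 [101.8 101.8 101.8]
105 2 [101.4 101.6 101.8]
108 2 [101.9 101.9 101.9]
111 2 [101.1 101.2 101.3]
114 9 [101.2 102.  103.8]
```

View pics/t0k.png

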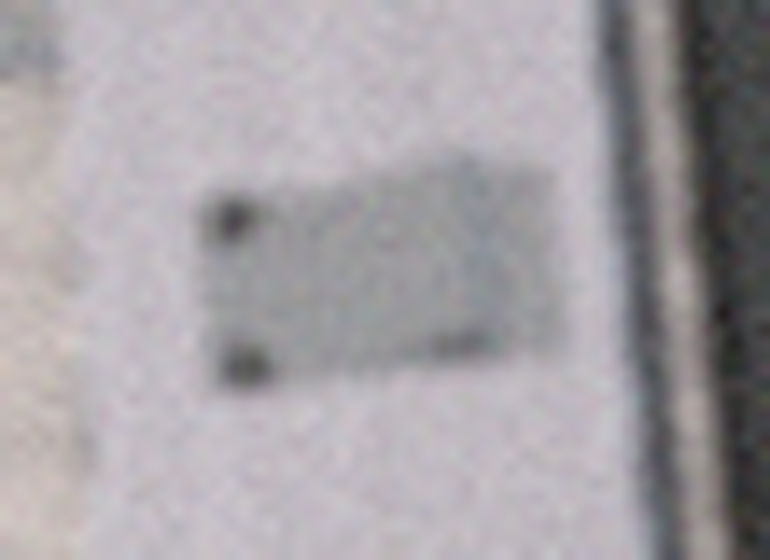

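View pics/s0k.png

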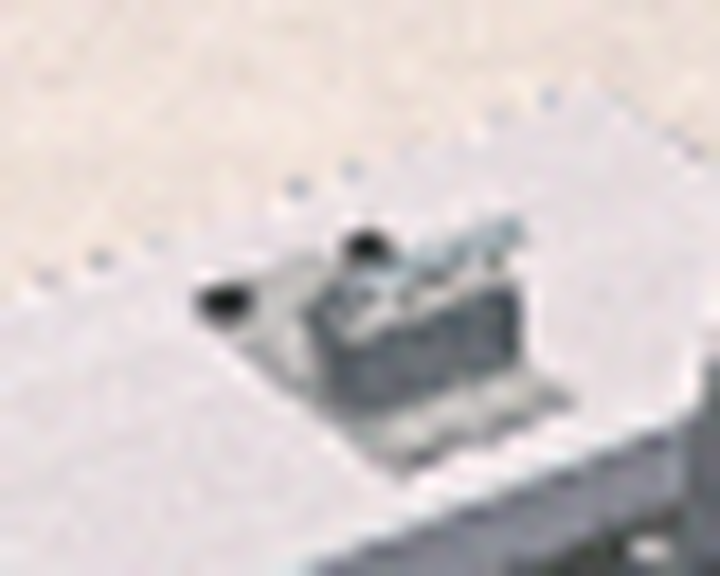

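```bash
cat > st.py <<'E'
from model import *
from workcell import manip
from scipy.spatial.transform import Rotation as R
v=np.load('fit.npy'); c,s=np.cos(v[2]),np.sin(v[2])
ex=np.array([c,s,0]);ey=np.array([-s,c,0]);ez=np.array([0,0,1.])
O=np.array([v[0],v[1],0])
def state(pr=True):
    o=manip.get_obs(); Rt=R.from_euler('xyz',o['tcp_rot'])
    M=Rt.as_matrix(); tip=o['tcp_pos']+.173*M[:,0]
    B=np.stack([ex,ey,ez]); 
    if pr:
        print('t',round(o['time'],2),'tip ch mm',(B@(tip-O)*1000).round(1),'force ch',(B@o['force']).round(2),'open',round(o['opening'],3))
    return o,M,tip,B
E
python3 - <<'E'
from st import *
o,M,tip,B=state()
print(M.round(3)); print('in chamber axes\n',(B@M).round(3))
for sg in(1,-1):
    y=sg*ey;x=-ez;z=np.cross(x,y);Md=np.stack([x,y,z],1)
    print(sg,'z.ex',z@ex,R.from_matrix(M.T@Md).as_rotvec(), 'yaw-ish')
B_=np.load('pics/top0.npy')
for n in('top','side'):
    P=cloud(n,np.load(f'pics/{n}0.npy')); q=(P-O)@B.T*1000
    m=(abs(q[...,1])<250)&(abs(q[...,0])<300)&(q[...,2]>130)&(q[...,2]<260)
    m2=m&(abs(q[...,1])>40); 
    if m2.sum(): print(n,'tall bystander',q[m2].min(0),q[m2].max(0))
    m3=(abs(q[...,1])<25)&(q[...,2]>150)&(q[...,2]<260)&(abs(q[...,0])<110)
    z=q[m3]
    for a in range(150,250,6):
        k=(z[:,2]>=a)&(z[:,2]<a+6)
        if k.sum(): print(n,a,k.sum(),'x',z[k,0].min().round(1),np.median(z[k,0]).round(1),z[k,0].max().round(1),'y',z[k,1].min().round(),z[k,1].max().round())
    mr=(np.hypot(q[...,0]+66,q[...,1])<30)&(q[...,2]>106)&(q[...,2]<140)
    k=q[mr]; print('rest',len(k),k.mean(0).round(1),np.percentile(k[:,2],[10,50,90]).round(1),(k.min(0)+k.max(0))/2)
E
```

```text
t 0.1 tip ch mm [655.   98.7 230.5] force ch [-0.71  0.66 -0.72] open 1.002
[[-0.001  0.442  0.897]
 [-0.002  0.897 -0.442]
 [-1.    -0.002 -0.   ]]
in chamber axes
 [[-0.001  0.766 -0.643]
 [ 0.001 -0.643 -0.766]
 [-1.    -0.002 -0.   ]]
1 z.ex 1.0 [-2.26935145e+00 -2.46269530e-03  9.18874143e-04] yaw-ish
-1 z.ex -1.0 [8.72239870e-01 7.57806493e-04 2.03101426e-03] yaw-ish
top tall bystander [  99.34485015 -180.02637795  130.00236662] [ 128.72777116 -151.33416435  173.99556635]
top 150 19 x -15.9 -11.7 -10.3 y -20.0 21.0
top 156 19 x -17.2 -13.5 -11.9 y -21.0 20.0
top 162 20 x -21.3 -16.6 -13.6 y -22.0 21.0
top 168 24 x -24.3 -16.9 -15.1 y -20.0 20.0
top 174 24 x -24.8 -19.2 -16.9 y -22.0 21.0
top 180 51 x -26.2 -23.0 -19.0 y -20.0 20.0
top 186 15 x -28.3 -25.3 -22.5 y -21.0 21.0
top 192 9 x -29.6 -28.3 -26.8 y -22.0 20.0
top 198 9 x -33.0 -30.3 -29.7 y -21.0 21.0
top 204 7 x -33.2 -31.7 -31.5 y -22.0 21.0
top 210 7 x -34.6 -33.4 -32.8 y -20.0 21.0
top 216 76 x -41.1 -37.8 -34.6 y -22.0 21.0
top 222 47 x -45.3 -42.1 -36.9 y -13.0 12.0
top 228 49 x -50.1 -47.3 -43.0 y -13.0 12.0
top 2
[... 267 characters left out ...]
.8 -15.5 -12.3 y -18.0 23.0
side 156 28 x -22.5 -17.3 -13.9 y -20.0 23.0
side 162 29 x -22.6 -20.1 -17.0 y -18.0 23.0
side 168 32 x -26.3 -22.2 -16.9 y -18.0 23.0
side 174 30 x -26.9 -24.1 -20.1 y -18.0 24.0
side 180 43 x -29.4 -25.0 -20.5 y -18.0 24.0
side 186 12 x -30.7 -28.5 -25.0 y -19.0 24.0
side 192 16 x -33.2 -30.9 -28.8 y -20.0 23.0
side 198 10 x -35.1 -33.5 -30.0 y -19.0 23.0
side 204 14 x -37.8 -34.9 -32.7 y -17.0 23.0
side 210 16 x -38.9 -37.8 -32.1 y -20.0 24.0
side 216 36 x -42.2 -39.9 -34.7 y -19.0 23.0
side 222 15 x -47.1 -44.2 -41.9 y -8.0 15.0
side 228 22 x -49.9 -48.1 -46.0 y -12.0 13.0
rest 76 [-68.2   3.2 112.6] [108.6 113.3 114.7] [-67.00787731   2.35178522 110.96729027]
```

Request:
step_arm:
  moves:
    - [-30,-20,22,0.08,0,0]
    - [-50,-55,60,0.2,0,0]
    - [-55,-90,100,0.32,0,0]
    - [-55,-125,140,0.44,0,0]
    - [-55,-160,178,0.56,0,0]
    - [-55,-195,215,0.68,0,0]
    - [-55,-230,253,0.8,0,0]
    - [-55,-265,291,0.872,0.001,0.002]
    - [-55,-300,330,0.872,0.001,0.002]
    - [-55,-330,363,0.872,0.001,0.002]
  fingers: 1
  force: 40

```text
time: 1.1
tcp_pos: [0.4507, 0.1158, 0.4595]
tcp_rot: [2.479, 1.569, 1.149]
force: [1.6, 0.6, 0.7]
opening: -0.001
```

Run:
```python
from st import *
o,M,tip,B=state(); print((B@M).round(4)); print(o['joints'].round(3))
```

```text
t 1.1 tip ch mm [182.3  34.6 286.5] force ch [ 0.22 -1.66  0.69] open -0.001
[[ 1.8e-03  4.0e-04 -1.0e+00]
 [-1.4e-03 -1.0e+00 -4.0e-04]
 [-1.0e+00  1.4e-03 -1.8e-03]]
[ 0.157 -0.059  1.933  0.002  1.266 -0.084]
```

Request:
step_arm:
  moves:
    - [0,5,40,0,0,0]
    - [0,10,80,0,0,0]
    - [0,15,120,0,0,0]
    - [0,20,160,0,0,0]
    - [0,27,200,0,0,0]
    - [0,33,235,0,0,0]
    - [0,33,244,0,0,0]
    - [0,33,244,0,0,0]

```text
time: 1.9
tcp_pos: [0.5409, -0.1124, 0.4585]
tcp_rot: [-3.134, 1.568, 1.817]
force: [-0.1, -0.3, -0.0]
opening: -0.0
```

Run:
```python
from st import *
from workcell import grab_frame
o,M,tip,B=state(); print((B@M).round(4))
for n in('side','top'):
    p,d=grab_frame(n);np.save(f'pics/{n}1.npy',d)
    if n=='side':crop(p,225,60,355,260,3,'pics/s1.png')
    else: crop(p,235,150,435,290,3,'pics/t1.png')
    q=(cloud(n,d)-O)@B.T*1000
    m=(abs(q[...,0]+75)<60)&(abs(q[...,1])<60)&(q[...,2]>250)&(q[...,2]<400)
    z=q[m]
    for a in range(270,370,8):
        k=(z[:,2]>=a)&(z[:,2]<a+8)
        if k.sum()>2: print(n,a,k.sum(),z[k].min(0).round(),z[k].max(0).round())
```

```text
t 1.9 tip ch mm [-60.7   1.6 285.5] force ch [-0.29  0.15 -0.02] open -0.0
[[ 0.0028 -0.0021 -1.    ]
 [ 0.     -1.      0.0021]
 [-1.     -0.     -0.0028]]
side 278 3 [-68.  -4. 284.] [-55.   9. 286.]
side 286 40 [-70.  -9. 286.] [-50.  15. 294.]
side 294 66 [-71. -10. 294.] [-53.  17. 302.]
side 302 62 [-72. -10. 302.] [-53.  17. 310.]
side 310 64 [-72. -10. 310.] [-54.  17. 318.]
side 318 57 [-73. -11. 318.] [-55.  17. 326.]
side 326 95 [-73. -29. 326.] [-50.  34. 334.]
side 334 178 [-73. -35. 334.] [-50.  40. 342.]
side 342 165 [-75. -42. 342.] [-43.  47. 350.]
side 350 217 [-78. -49. 350.] [-43.  54. 358.]
side 358 215 [-77. -53. 358.] [-48.  59. 366.]
side 366 231 [-78. -57. 366.] [-52.  60. 374.]
top 334 18 [-53.  21. 336.] [-45.  34. 342.]
top 342 20 [-51.  25. 342.] [-47.  40. 350.]
top 350 17 [-54.  32. 351.] [-47.  45. 358.]
top 358 21 [-70.  36. 358.] [-47.  52. 365.]
top 366 64 [-71.  40. 366.] [-46.  55. 374.]
```

View pics/s1.png

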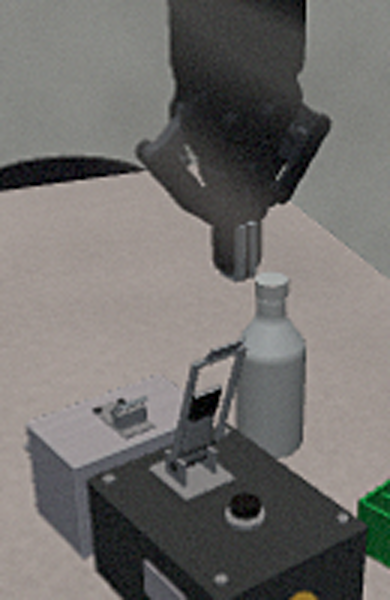

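```bash
python3 -c "
from st import *
state()"
```

```text
t 2.0 tip ch mm [-58.7   1.6 285.7] force ch [1.02 1.04 0.09] open -0.001
```

Request:
step_arm:
  moves:
    - [0,1,10,0,0.003,0]
    - [0,2,20,0,0.003,0.0]
    - [20,2,20,0,0.003,0]
    - [45,2,20,0,0.003,0]
    - [70,2,20,0,0.003,0]
    - [85,2,20,0,0.003,0]
    - [85,2,20,0,0.003,0]
    - [85,2,20,0,0.003,0]

```text
time: 2.8
tcp_pos: [0.5481, -0.1301, 0.3747]
tcp_rot: [2.756, 1.566, 1.426]
force: [-0.1, -0.2, 0.1]
opening: 0.003
```

```bash
python3 -c "
from st import *
o,M,t,B=state();print((B@M).round(4))"
```

```text
t 2.8 tip ch mm [-79.4  -1.5 201.7] force ch [-0.15  0.11  0.15] open 0.003
[[ 4.4e-03  5.0e-04 -1.0e+00]
 [-1.8e-03 -1.0e+00 -5.0e-04]
 [-1.0e+00  1.8e-03 -4.4e-03]]
```

Request:
step_arm:
  moves:
    - [0,0,-8,0,0,0]
    - [0,0,-16,0,0,0]
    - [0,0,-24,0,0,0]
    - [0,0,-32,0,0,0]
    - [0,0,-40,0,0,0]
    - [0,0,-48,0,0,0]
    - [0,0,-56,0,0,0]
    - [0,0,-64,0,0,0]
    - [0,0,-72,0,0,0]
    - [0,0,-80,0,0,0]

```text
time: 3.8
tcp_pos: [0.5284, -0.0517, 0.3744]
tcp_rot: [2.955, 1.566, 1.625]
force: [0.8, 0.1, 0.1]
opening: 0.002
```

```bash
python3 -c "
from st import *
from workcell import grab_frame
state()
p,d=grab_frame('side');crop(p,225,60,355,260,3,'pics/s2.png')"
```

```text
t 3.8 tip ch mm [  1.6  -0.9 201.4] force ch [-0.08 -0.81  0.14] open 0.002
```

View pics/s2.png

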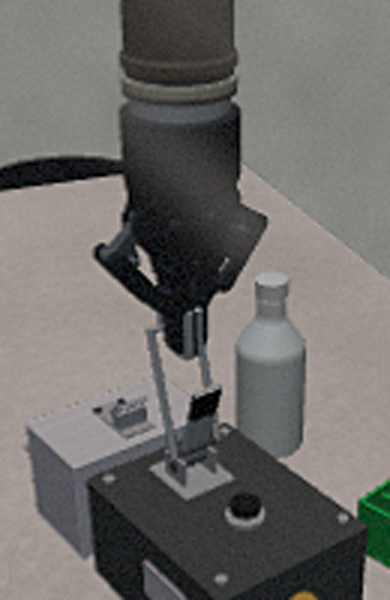

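Request:
step_arm:
  moves:
    - [0,0,-8,0,0,0]
    - [0,0,-16,0,0,0]
    - [0,0,-24,0,0,0]
    - [0,0,-32,0,0,0]
    - [0,0,-40,0,0,0]
    - [0,0,-48,0,0,0]
    - [0,0,-56,0,0,0]
    - [0,0,-62,0,0,0]
    - [0,0,-66,0,0,0]
    - [0,0,-66,0,0,0]

```text
time: 4.85
tcp_pos: [0.5128, 0.0122, 0.3749]
tcp_rot: [2.883, 1.566, 1.554]
force: [-0.0, -0.7, 0.7]
opening: -0.002
```

```bash
python3 -c "
from st import *
from workcell import grab_frame
state()
p,d=grab_frame('side');crop(p,225,60,355,260,3,'pics/s3.png')"
```

```text
t 4.85 tip ch mm [ 67.3  -1.  201.9] force ch [-0.71  0.2   0.72] open -0.002
```

View pics/s3.png

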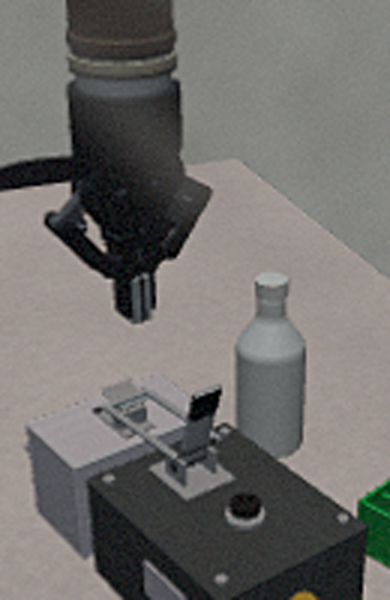

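Request:
step_arm:
  moves:
    - [-10,-1,15,0,0.004,0]
    - [-10,-1,40,0,0.004,0]
    - [-10,-1,65,0,0.004,0]
    - [-10,-1,90,0,0.004,0]
    - [-10,-1,110,0,0.004,0]
    - [-10,-1,120,0,0.004,0]
    - [-10,-1,120,0,0.004,0]
    - [10,-1,120,0,0.004,0]
    - [30,-1,120,0,0.004,0]
    - [40,-1,120,0,0.004,0]

```text
time: 5.9
tcp_pos: [0.5396, -0.1038, 0.3326]
tcp_rot: [-3.005, 1.56, 1.949]
force: [-0.7, 0.4, -0.1]
opening: 0.006
```

```bash
python3 -c "
from st import *
o,M,t,B=state();print((B@M).round(4))"
```

```text
t 5.9 tip ch mm [-50.7   1.1 159.6] force ch [ 0.59  0.61 -0.08] open 0.006
[[ 1.080e-02  8.000e-04 -9.999e-01]
 [ 1.500e-03 -1.000e+00 -8.000e-04]
 [-9.999e-01 -1.500e-03 -1.080e-02]]
```

Request:
step_arm:
  moves:
    - [0,0,-4,0,-0.01,0]
    - [0,0,-8,0,-0.01,0]
    - [0,0,-12,0,-0.01,0]
    - [0,0,-16,0,-0.01,0]
    - [0,0,-20,0,-0.01,0]
    - [0,0,-24,0,-0.01,0]
    - [0,0,-28,0,-0.01,0]
    - [0,0,-31,0,-0.01,0]
    - [0,0,-34,0,-0.01,0]
    - [0,0,-36,0,-0.01,0]

```text
time: 6.9
tcp_pos: [0.532, -0.0696, 0.3347]
tcp_rot: [0.97, 1.569, -0.36]
force: [1.4, -3.2, 2.3]
opening: -0.001
```

```bash
python3 -c "
from st import *
o,M,t,B=state();print((B@M).round(4))"
```

```text
t 6.9 tip ch mm [-17.7  -0.2 161.7] force ch [-3.43 -0.64  2.32] open -0.001
[[-1.1e-03  2.0e-04 -1.0e+00]
 [-1.6e-03 -1.0e+00 -2.0e-04]
 [-1.0e+00  1.6e-03  1.1e-03]]
```

Request:
step_arm:
  moves:
    - [0,0,-2,0,0,0]
    - [0,0,-4,0,0,0]
    - [0,0,-6,0,0,0]
    - [0,0,-8,0,0,0]
    - [0,0,-8,0,0,0]

```text
time: 7.4
tcp_pos: [0.53, -0.0619, 0.3345]
tcp_rot: [0.869, 1.569, -0.461]
force: [2.1, -2.4, 1.6]
opening: 0.001
```

```bash
python3 -c "
from st import *
o,M,t,B=state()"
```

```text
t 7.4 tip ch mm [ -9.7  -0.  161.5] force ch [-2.83 -1.47  1.64] open 0.001
```

Request:
step_arm:
  moves:
    - [0,0,-1,0,0,0]
    - [0,0,-2,0,0,0]
    - [0,0,-3,0,0,0]
    - [0,0,-3,0,0,0]

```text
time: 7.8
tcp_pos: [0.5293, -0.0591, 0.3344]
tcp_rot: [0.842, 1.569, -0.488]
force: [2.4, -2.6, -1.4]
opening: -0.002
```

```bash
python3 -c "
from st import *
from workcell import grab_frame
o,M,t,B=state()
p,d=grab_frame('side');crop(p,235,130,335,230,6,'pics/s4.png')"
```

```text
t 7.8 tip ch mm [ -6.8  -0.  161.4] force ch [-3.06 -1.75 -1.41] open -0.002
```

View pics/s4.png

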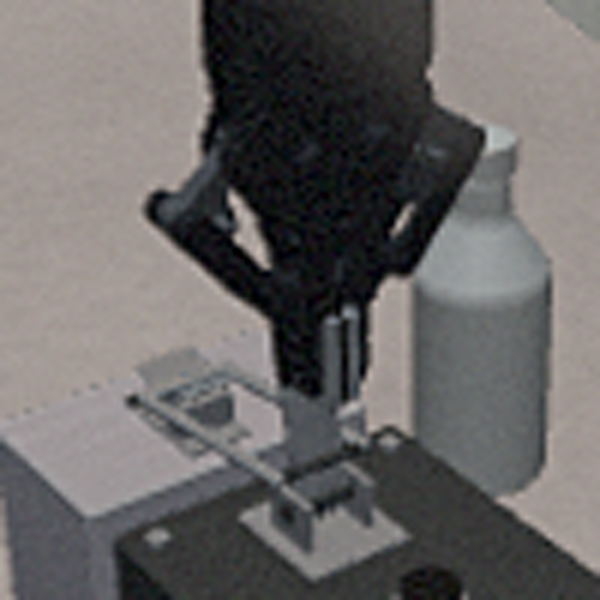

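Request:
step_arm:
  moves:
    - [0,0,-1,0,0,0]
    - [0,0,-2,0,0,0]
    - [0,0,-2,0,0,0]

```text
time: 8.15
tcp_pos: [0.529, -0.058, 0.3345]
tcp_rot: [0.324, 1.567, -1.005]
force: [2.9, -6.9, -3.3]
opening: -0.002
```

```bash
python3 -c "
from st import *
o,M,t,B=state()"
```

```text
t 8.15 tip ch mm [ -6.1  -0.  161.5] force ch [-7.37 -1.19 -3.29] open -0.002
```

Request:
step_arm:
  moves:
    - [0,0,10,0,0,0]
    - [0,0,20,0,0,0]
    - [-25,0,22,0,0,0]
    - [-50,0,22,0,0,0]
    - [-50,0,0,0,0,0]
    - [-50,0,-30,0,0,0]
    - [-50,0,-60,0,0,0]
    - [-50,0,-90,0,0,0]
    - [-50,0,-113,0,0,0]
    - [-50,0,-113,0,0,0]

```text
time: 9.15
tcp_pos: [0.5007, 0.0544, 0.3842]
tcp_rot: [-2.533, 1.569, 2.423]
force: [-0.2, -0.3, -0.5]
opening: -0.001
```

```bash
cat > look.py <<'E'
import sys
from st import *
from workcell import grab_frame
o,M,t,B=state();print((B@M).round(4).tolist())
tag=sys.argv[1]
for n in('side','top'):
    p,d=grab_frame(n);np.save(f'pics/{n}{tag}.npy',d);np.save(f'pics/{n}{tag}img.npy',p)
    if n=='side': crop(p,240,155,320,225,9,f'pics/s{tag}.png')
    else: crop(p,245,200,355,280,7,f'pics/t{tag}.png')
    q=(cloud(n,d)-O)@B.T*1000; x,y,z=q[...,0],q[...,1],q[...,2]
    print(n)
    for nm,a in(('arm+',(y>15)&(y<24)),('arm-',(y<-15)&(y>-24)),('mid',abs(y)<11)):
        L=[]
        for x0 in range(-80,125,6):
            k=a&(x>=x0)&(x<x0+6)&(z>98)&(z<200)
            if k.sum()>1:L.append((x0,int(k.sum()),*np.percentile(z[k],[10,90]).round(0).astype(int).tolist()))
        print(nm,L)
E
python3 look.py 5
```

```text
t 9.15 tip ch mm [110.7   1.  211.2] force ch [-0.28  0.28 -0.49] open -0.001
[[0.0014, 0.0028, -1.0], [0.001, -1.0, -0.0028], [-1.0, -0.001, -0.0014]]
side
arm+ [(-80, 5, 99, 100), (-74, 11, 99, 100), (-68, 8, 99, 100), (-62, 7, 98, 100), (-56, 6, 98, 100), (-50, 6, 98, 100), (-44, 8, 99, 100), (-38, 7, 98, 100), (-32, 9, 99, 101), (-26, 7, 99, 101), (-20, 8, 99, 101), (-14, 17, 101, 118), (-8, 19, 100, 120), (-2, 27, 101, 132), (4, 25, 101, 127), (10, 13, 101, 131), (16, 11, 101, 129), (22, 9, 101, 129), (28, 10, 99, 128), (34, 11, 99, 128), (40, 9, 99, 127), (46, 5, 124, 126), (52, 3, 124, 125), (58, 6, 98, 124), (64, 8, 99, 124), (70, 10, 99, 123), (76, 11, 99, 122), (82, 11, 99, 120), (88, 11, 99, 120), (94, 8, 99, 120), (100, 6, 98, 101), (106, 6, 100, 102), (112, 4, 100, 101), (118, 5, 99, 100), (124, 6, 99, 101)]
arm- [(-80, 8, 99, 101), (-74, 7, 98, 100), (-68, 6, 99, 100), (-62, 6, 99, 101), (-56, 4, 99, 101), (-50, 4, 100, 102), (-44, 3, 99, 100), (-38, 7, 99, 100), (-32, 6, 99, 101), (-26, 6, 100, 102), (-20, 6, 101, 102), (-14, 5, 101, 102), (-8, 2, 100, 100), (-2, 5, 12
[... 2098 characters left out ...]
, 99, 101), (112, 6, 99, 101)]
mid [(-80, 25, 100, 115), (-74, 34, 106, 116), (-68, 36, 111, 116), (-62, 33, 104, 115), (-56, 28, 99, 105), (-50, 31, 99, 101), (-44, 26, 98, 101), (-38, 31, 99, 101), (-32, 26, 99, 101), (-26, 29, 100, 104), (-20, 32, 100, 103), (-14, 30, 100, 104), (-8, 30, 101, 120), (-2, 37, 130, 150), (4, 49, 130, 186), (10, 47, 102, 189), (16, 32, 100, 103), (22, 29, 100, 102), (28, 26, 99, 101), (34, 30, 99, 101), (40, 17, 98, 100), (58, 13, 99, 100), (64, 29, 99, 101), (70, 29, 100, 103), (76, 46, 101, 126), (82, 32, 119, 123), (88, 35, 116, 121), (94, 34, 118, 121), (100, 34, 119, 122), (106, 35, 119, 124), (112, 19, 100, 105), (118, 24, 100, 103), (124, 3, 100, 101)]
```

View pics/s5.png

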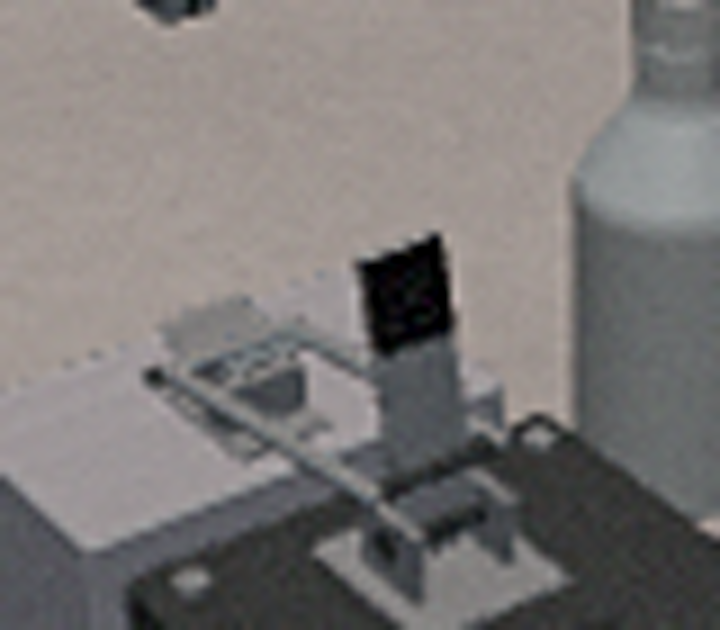

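View pics/t5.png

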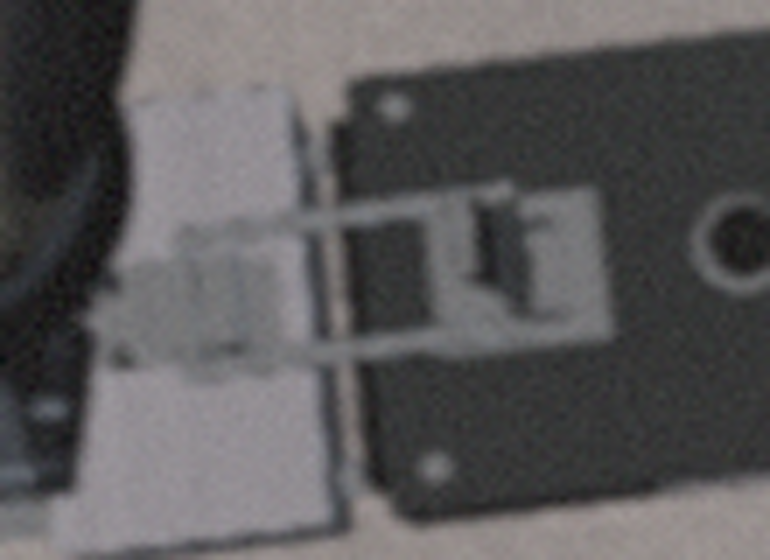

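Request:
step_arm:
  moves:
    - [20,0,1,0,0,0.003]
    - [45,1,1,0,0,0.003]
    - [65,1,1,0,0,0.003]
    - [80,1,1,0,0,0.003]
    - [82,1,1,0,0,0.003]
    - [82,1,1,0,0,0.003]

```text
time: 9.85
tcp_pos: [0.5033, 0.0508, 0.3022]
tcp_rot: [1.251, 1.568, -0.08]
force: [0.3, 0.2, 0.4]
opening: -0.0
```

```bash
python3 -c "
from st import *
o,M,t,B=state();print((B@M).round(4).tolist())"
```

```text
t 9.85 tip ch mm [106.1  -1.3 129.2] force ch [ 0.14 -0.39  0.43] open -0.0
[[-0.001, -0.0011, -1.0], [-0.003, -1.0, 0.0011], [-1.0, 0.003, 0.001]]
```

Request:
step_arm:
  moves:
    - [2,0,-2,0,0,0]
    - [4,0,-2,0,0,0]
    - [6,0,-2,0,0,0]
    - [8,0,-2,0,0,0]
    - [9,0,-2,0,0,0]
    - [9,0,-2,0,0,0]

```text
time: 10.45
tcp_pos: [0.5031, 0.0537, 0.2943]
tcp_rot: [1.264, 1.565, -0.065]
force: [-1.5, 0.1, 3.8]
opening: -0.005
```

```bash
python3 -c "
from st import *
o,M,t,B=state()"
```

```text
t 10.45 tip ch mm [108.8  -2.3 121.3] force ch [0.49 1.38 3.79] open -0.005
```

Request:
step_arm:
  moves:
    - [1,0,0,0,0,0]
    - [2,0,0,0,0,0]
    - [3,0,0,0,0,0]
    - [3,0,0,0,0,0]

```text
time: 10.85
tcp_pos: [0.5023, 0.0537, 0.2898]
tcp_rot: [1.303, 1.568, -0.027]
force: [0.7, 1.1, 0.2]
opening: 0.001
```

```bash
python3 -c "
from st import *
o,M,t,B=state()"
```

```text
t 10.85 tip ch mm [109.2  -1.  116.8] force ch [ 0.84 -0.98  0.21] open 0.001
```

Request:
step_arm:
  moves:
    - [2,0,0,0,0,0]
    - [4,0,0,0,0,0]
    - [6,0,0,0,0,0]
    - [6,0,0,0,0,0]

```text
time: 11.25
tcp_pos: [0.5025, 0.0536, 0.2841]
tcp_rot: [1.264, 1.567, -0.065]
force: [0.1, 0.2, -0.2]
opening: -0.006
```

```bash
python3 look.py 6
```

```text
t 11.25 tip ch mm [109.   -1.3 111.1] force ch [ 0.16 -0.12 -0.16] open -0.006
[[-0.0011, 0.0003, -1.0], [-0.0034, -1.0, -0.0003], [-1.0, 0.0034, 0.0011]]
side
arm+ [(-80, 7, 99, 101), (-74, 5, 98, 100), (-68, 10, 99, 102), (-62, 7, 99, 100), (-56, 8, 99, 100), (-50, 6, 98, 100), (-44, 10, 98, 100), (-38, 5, 99, 101), (-32, 7, 99, 100), (-26, 9, 100, 102), (-20, 9, 100, 102), (-14, 15, 101, 119), (-8, 20, 100, 116), (-2, 26, 101, 132), (4, 24, 102, 129), (10, 14, 100, 127), (16, 11, 99, 127), (22, 10, 101, 126), (28, 6, 100, 122), (34, 10, 99, 122), (40, 7, 99, 121), (46, 4, 118, 119), (52, 4, 116, 118), (58, 9, 99, 113), (64, 9, 98, 114), (70, 9, 99, 110), (76, 9, 99, 111), (82, 8, 99, 111), (88, 11, 100, 196), (94, 24, 160, 196), (100, 32, 100, 196), (106, 13, 99, 180), (112, 10, 99, 177), (118, 9, 99, 178), (124, 10, 99, 176)]
arm- [(-80, 8, 99, 100), (-74, 7, 99, 100), (-68, 9, 99, 101), (-62, 5, 98, 101), (-56, 2, 99, 99), (-50, 4, 99, 100), (-44, 5, 99, 100), (-38, 7, 99, 101), (-32, 8, 98, 100), (-26, 7, 99, 102), (-20, 5, 100, 101), (-14, 6, 100, 102), (-8, 5, 100, 119), (-2,
[... 1944 characters left out ...]
(58, 14, 100, 117), (64, 11, 99, 115), (70, 12, 99, 114), (76, 11, 99, 113), (82, 10, 106, 111), (88, 4, 101, 109)]
mid [(-80, 24, 101, 114), (-74, 32, 108, 116), (-68, 36, 111, 115), (-62, 34, 103, 115), (-56, 31, 99, 105), (-50, 27, 99, 101), (-44, 28, 99, 101), (-38, 31, 99, 101), (-32, 27, 98, 101), (-26, 28, 100, 103), (-20, 33, 100, 103), (-14, 29, 100, 103), (-8, 29, 100, 121), (-2, 37, 131, 152), (4, 48, 126, 186), (10, 47, 101, 188), (16, 31, 100, 103), (22, 29, 99, 103), (28, 31, 99, 102), (34, 28, 98, 102), (40, 20, 98, 101), (58, 28, 99, 101), (64, 31, 99, 103), (70, 43, 100, 124), (76, 34, 121, 125), (82, 32, 116, 121), (88, 23, 106, 116), (94, 14, 105, 108), (100, 6, 105, 109)]
```

View pics/s6.png

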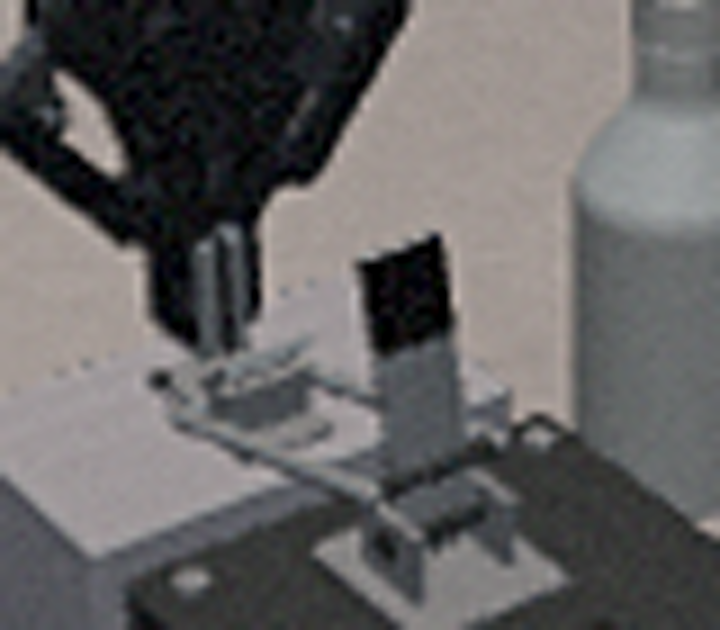

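Request:
step_arm:
  moves:
    - [-20,-1,0,0,0,-0.003]
    - [-50,-1,0,0,0,-0.003]
    - [-75,-1,10,0,0,-0.003]
    - [-90,-1,30,0,0,-0.003]
    - [-90,-1,50,0,0,-0.003]
    - [-80,-1,64,0,0,-0.003]
    - [-65,-1,66,0,0,-0.003]
    - [-60,-1,66,0,0,-0.003]
    - [-60,-1,66,0,0,-0.003]

```text
time: 12.25
tcp_pos: [0.5163, -0.0106, 0.3425]
tcp_rot: [-1.738, 1.568, -3.068]
force: [-0.5, 0.2, 0.9]
opening: -0.002
```

Run:
```python
from st import *
o,M,t,B=state();print((B@M).round(4).tolist())
# path plan of tip centre: corner C at radius r on front face, offset 3
for L in np.arange(0,1.75,.1):
    th=D(80)+L; r=62
    d=np.array([np.cos(th),np.sin(th)]); n=np.array([np.sin(th),-np.cos(th)])
    C=np.array([0,114])+r*d+3*n
    print(round(L,2),'tip centre x',(C[0]+11).round(1),'z',C[1].round(1))
```

```text
t 12.25 tip ch mm [ 43.6   1.7 169.5] force ch [0.33 0.44 0.93] open -0.002
[[0.0005, -0.0001, -1.0], [0.0028, -1.0, 0.0001], [-1.0, -0.0028, -0.0005]]
0.0 tip centre x 24.7 z 174.5
0.1 tip centre x 18.6 z 175.6
0.2 tip centre x 12.4 z 176.1
0.3 tip centre x 6.2 z 175.9
0.4 tip centre x 0.1 z 175.1
0.5 tip centre x -6.0 z 173.7
0.6 tip centre x -11.9 z 171.7
0.7 tip centre x -17.5 z 169.1
0.8 tip centre x -22.9 z 166.0
0.9 tip centre x -27.9 z 162.4
1.0 tip centre x -32.5 z 158.3
1.1 tip centre x -36.7 z 153.7
1.2 tip centre x -40.5 z 148.7
1.3 tip centre x -43.7 z 143.4
1.4 tip centre x -46.3 z 137.8
1.5 tip centre x -48.4 z 132.0
1.6 tip centre x -49.9 z 125.9
1.7 tip centre x -50.8 z 119.8
```

Request:
step_arm:
  moves:
    - [0,1,5,0,0,0.003]
    - [-2,1.5,10,0,0,0.003]
    - [-4,1.5,15,0,0,0.003]
    - [-5,1.5,20,0,0,0.003]
    - [-6,1.5,24,0,0,0.003]
    - [-6,1.5,27,0,0,0.003]
    - [-6,1.5,30,0,0,0.003]
    - [-6,1.5,33,0,0,0.003]
    - [-6,1.5,35,0,0,0.003]
    - [-6,1.5,37,0,0,0.003]

```text
time: 13.25
tcp_pos: [0.5278, -0.0463, 0.3509]
tcp_rot: [1.325, 1.566, -0.005]
force: [0.6, 3.5, 3.7]
opening: -0.001
```

```bash
python3 -c "
from st import *
o,M,t,B=state();print((B@M).round(4).tolist())"
```

```text
t 13.25 tip ch mm [  5.9  -2.3 178. ] force ch [ 3.24 -1.41  3.68] open -0.001
[[-0.0013, 0.0003, -1.0], [-0.0051, -1.0, -0.0003], [-1.0, 0.0051, 0.0013]]
```

Request:
step_arm:
  moves:
    - [1,-1,3,0,0,-0.004]
    - [2,-2,6,0,0,-0.004]
    - [3,-2,9,0,0,-0.004]
    - [4,-2,12,0,0,-0.004]
    - [5,-2,15,0,0,-0.004]
    - [6,-2,18,0,0,-0.004]
    - [7,-2,21,0,0,-0.004]
    - [8.5,-2,23.5,0,0,-0.004]
    - [10,-2,26,0,0,-0.004]
    - [12,-2,29,0,0,-0.004]

```text
time: 14.25
tcp_pos: [0.5326, -0.0753, 0.3389]
tcp_rot: [-0.03, 1.569, -1.36]
force: [-1.8, 1.9, 7.3]
opening: 0.003
```

```bash
python3 look.py 7 | head -2
```

```text
t 14.25 tip ch mm [-23.4   0.8 165.9] force ch [2.31 1.26 7.27] open 0.003
[[-0.0017, 0.0004, -1.0], [0.0, -1.0, -0.0004], [-1.0, -0.0001, 0.0017]]
```

View pics/s7.png

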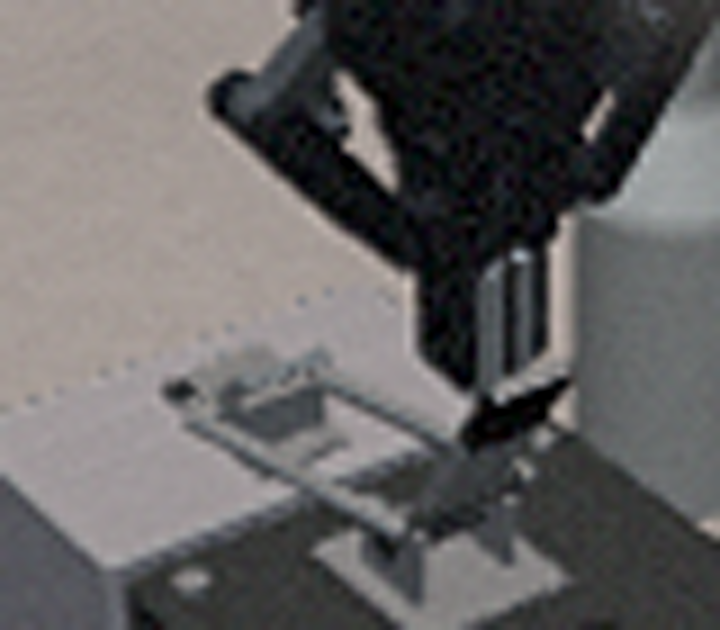

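Request:
step_arm:
  moves:
    - [1.5,0,2.5,0,0,0]
    - [3.5,0,5,0,0,0]
    - [5.5,0,7,0,0,0]
    - [7.5,0,9,0,0,0]
    - [10,0,11,0,0,0]
    - [12,0,13,0,0,0]
    - [14.5,0,15,0,0,0]
    - [17,0,17,0,0,0]
    - [19.5,0,19,0,0,0]

```text
time: 15.25
tcp_pos: [0.5373, -0.094, 0.32]
tcp_rot: [0.053, 1.568, -1.277]
force: [-1.4, 1.3, 7.9]
opening: -0.005
```

```bash
python3 -c "
from st import *
o,M,t,B=state();print((B@M).round(4).tolist())"
```

```text
t 15.25 tip ch mm [-42.9   0.7 147. ] force ch [1.55 1.05 7.92] open -0.005
[[-0.0027, 0.0007, -1.0], [-0.0001, -1.0, -0.0007], [-1.0, 0.0001, 0.0027]]
```

Request:
step_arm:
  moves:
    - [2,0,1,0,0,0]
    - [4,0,2,0,0,0]
    - [6,0,3,0,0,0]
    - [8,0,4,0,0,0]
    - [10,0,5,0,0,0]
    - [12,0,5.5,0,0,0]
    - [14,0,6,0,0,0]
    - [15,0,6,0,0,0]

```text
time: 16.05
tcp_pos: [0.5388, -0.1004, 0.3044]
tcp_rot: [0.103, 1.566, -1.226]
force: [-0.6, -2.4, 4.5]
opening: -0.001
```

```bash
python3 -c "
from st import *
o,M,t,B=state();print((B@M).round(4).tolist())"
```

```text
t 16.05 tip ch mm [-49.8   0.7 131.4] force ch [-2.19  1.13  4.46] open -0.001
[[-0.0045, 0.001, -1.0], [-0.0005, -1.0, -0.001], [-1.0, 0.0005, 0.0045]]
```

Request:
step_arm:
  moves:
    - [2,0,0,0,0,0]
    - [4,0,0.5,0,0,0]
    - [5,0,0.5,0,0,0]
    - [6,0,0.5,0,0,0]
    - [6,0,0.5,0,0,0]

```text
time: 16.55
tcp_pos: [0.5386, -0.0996, 0.2978]
tcp_rot: [-0.034, 1.57, -1.364]
force: [0.7, -1.0, 2.0]
opening: -0.003
```

```bash
python3 -c "
from st import *
o,M,t,B=state();print((B@M).round(4).tolist())"
```

```text
t 16.55 tip ch mm [-48.3   0.8 124.8] force ch [-1.18 -0.45  2.04] open -0.003
[[-0.0008, 0.0002, -1.0], [0.0, -1.0, -0.0002], [-1.0, -0.0, 0.0008]]
```

Request:
step_arm:
  moves:
    - [1,0,1,0,0,0]
    - [2,0,2,0,0,0]
    - [3,0,3,0,0,0]
    - [3,0,3,0,0,0]

```text
time: 16.95
tcp_pos: [0.539, -0.1025, 0.2945]
tcp_rot: [-1.245, 1.569, -2.575]
force: [0.6, 0.4, 1.5]
opening: 0.001
```

```bash
python3 -c "
from st import *
o,M,t,B=state();print((B@M).round(4).tolist())"
```

```text
t 16.95 tip ch mm [-51.1   1.3 121.5] force ch [ 0.26 -0.7   1.55] open 0.001
[[-0.0004, 0.0004, -1.0], [0.0013, -1.0, -0.0004], [-1.0, -0.0013, 0.0004]]
```

Request:
step_arm:
  moves:
    - [1,0,1,0,0,0]
    - [2,0,2,0,0,0]
    - [2,0,2,0,0,0]

```text
time: 17.25
tcp_pos: [0.5398, -0.1046, 0.2931]
tcp_rot: [-0.269, 1.57, -1.599]
force: [-0.9, 1.4, 1.1]
opening: 0.002
```

```bash
python3 -c "
from st import *
o,M,t,B=state();print((B@M).round(4).tolist())"
```

```text
t 17.25 tip ch mm [-53.5   0.9 120.1] force ch [1.56 0.54 1.08] open 0.002
[[-0.0009, 0.0002, -1.0], [0.0003, -1.0, -0.0002], [-1.0, -0.0003, 0.0009]]
```

Request:
step_arm:
  moves:
    - [1,0,0,0,0,0]
    - [2,0,0,0,0,0]
    - [2,0,0,0,0,0]

```text
time: 17.55
tcp_pos: [0.5399, -0.1047, 0.2928]
tcp_rot: [-0.434, 1.57, -1.763]
force: [-3.9, 2.5, 11.2]
opening: -0.002
```

```bash
python3 -c "
from st import *
o,M,t,B=state();print((B@M).round(4).tolist())"
```

```text
t 17.55 tip ch mm [-53.6   0.8 119.8] force ch [ 3.32  3.17 11.16] open -0.002
[[-0.0011, 0.0004, -1.0], [0.0005, -1.0, -0.0004], [-1.0, -0.0005, 0.0011]]
```

Request:
step_arm:
  moves:
    - [0.5,0,0,0,0,0]
    - [0.9,0,0,0,0,0]
    - [0.9,0,0,0,0,0]

```text
time: 17.85
tcp_pos: [0.54, -0.1046, 0.2928]
tcp_rot: [-0.45, 1.57, -1.78]
force: [-5.7, 3.1, 14.6]
opening: -0.0
```

```bash
python3 -c "
from st import *
o,M,t,B=state()"
```

```text
t 17.85 tip ch mm [-53.6   0.7 119.8] force ch [ 4.37  4.84 14.62] open -0.0
```

Request:
step_arm:
  moves:
    - [0.5,0,0,0,0,0]
    - [0.5,0,0,0,0,0]
    - [0.5,0,0,0,0,0]
    - [0.5,0,0,0,0,0]
    - [0.5,0,0,0,0,0]
    - [0.5,0,0,0,0,0]

```text
time: 18.45
tcp_pos: [0.54, -0.1046, 0.2927]
tcp_rot: [-0.461, 1.57, -1.791]
force: [-6.7, 2.9, 16.6]
opening: 0.002
```

```bash
python3 -c "
from st import *
o,M,t,B=state()"
```

```text
t 18.45 tip ch mm [-53.6   0.7 119.7] force ch [ 4.41  5.84 16.6 ] open 0.002
```

Request:
step_arm:
  moves:
    - [0,0,0,0,0,0]
    - [0,0,0,0,0,0]
    - [0,0,0,0,0,0]
    - [0,0,0,0,0,0]
    - [0,0,0,0,0,0]
    - [0,0,0,0,0,0]
    - [0,0,0,0,0,0]
    - [0,0,0,0,0,0]
    - [0,0,0,0,0,0]
    - [0,0,0,0,0,0]

```text
time: 19.45
tcp_pos: [0.54, -0.1046, 0.2927]
tcp_rot: [-0.458, 1.57, -1.787]
force: [-6.6, 3.2, 17.4]
opening: -0.0
```

```bash
python3 look.py 8
```

```text
t 19.45 tip ch mm [-53.6   0.7 119.7] force ch [ 4.71  5.64 17.41] open -0.0
[[-0.0011, 0.0005, -1.0], [0.0006, -1.0, -0.0005], [-1.0, -0.0006, 0.0011]]
side
arm+ [(-80, 8, 98, 100), (-74, 18, 99, 197), (-68, 29, 99, 195), (-62, 46, 100, 195), (-56, 19, 99, 177), (-50, 23, 100, 186), (-44, 19, 99, 186), (-38, 5, 99, 99), (-32, 8, 99, 100), (-26, 8, 99, 102), (-20, 19, 100, 114), (-14, 19, 101, 118), (-8, 18, 101, 119), (-2, 17, 101, 117), (4, 16, 101, 120), (10, 15, 100, 114), (16, 11, 101, 114), (22, 8, 99, 113), (28, 12, 100, 113), (34, 10, 99, 113), (40, 7, 98, 113), (46, 8, 99, 112), (52, 12, 99, 113), (58, 5, 99, 113), (64, 10, 99, 112), (70, 8, 99, 111), (76, 10, 99, 112), (82, 3, 99, 100), (88, 4, 99, 100), (94, 7, 99, 102), (100, 6, 100, 102), (106, 5, 99, 100), (112, 5, 99, 101), (118, 3, 99, 101), (124, 2, 99, 100)]
arm- [(-80, 4, 100, 101), (-74, 7, 99, 100), (-68, 21, 99, 178), (-62, 17, 100, 176), (22, 2, 100, 101), (28, 3, 99, 99), (34, 6, 99, 100), (40, 3, 98, 100), (46, 5, 98, 100), (52, 6, 99, 108), (58, 7, 98, 104), (64, 2, 99, 100), (70, 4, 98, 100), (76, 2, 99, 10
[... 946 characters left out ...]
, (34, 6, 111, 114)]
arm- [(-20, 7, 113, 116), (-14, 9, 114, 116), (-8, 10, 112, 120), (-2, 9, 114, 122), (4, 9, 112, 115), (10, 13, 102, 115), (16, 13, 101, 114), (22, 14, 101, 114), (28, 11, 100, 114), (34, 2, 99, 100), (94, 3, 100, 100), (100, 10, 99, 101), (106, 12, 98, 103), (112, 11, 99, 102), (118, 13, 99, 101), (124, 5, 99, 101)]
mid [(-38, 2, 99, 100), (-32, 10, 101, 118), (-26, 22, 105, 119), (-20, 34, 115, 118), (-14, 34, 115, 118), (-8, 30, 115, 118), (-2, 33, 115, 119), (4, 30, 100, 116), (10, 30, 101, 104), (16, 32, 100, 103), (22, 29, 98, 102), (28, 32, 99, 102), (34, 29, 98, 101), (40, 7, 99, 101), (106, 5, 99, 105), (112, 16, 99, 101), (118, 27, 98, 102), (124, 16, 98, 101)]
```

View pics/s8.png

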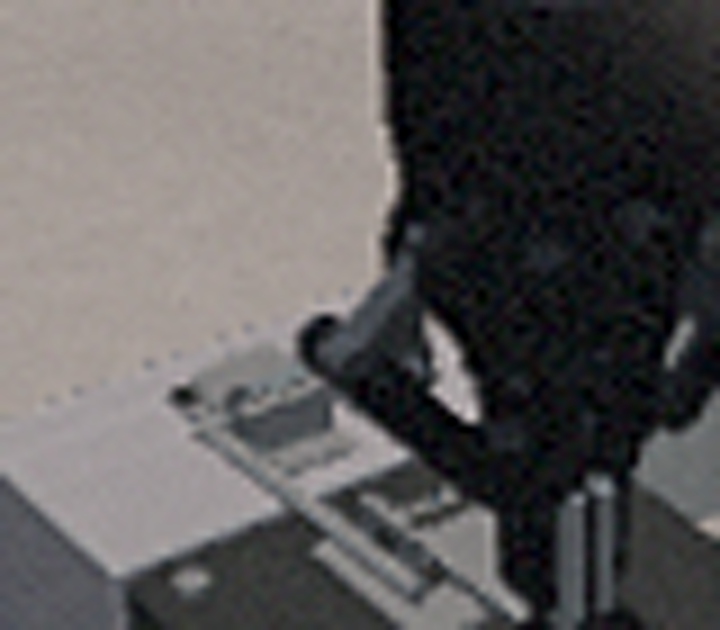

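View pics/t8.png

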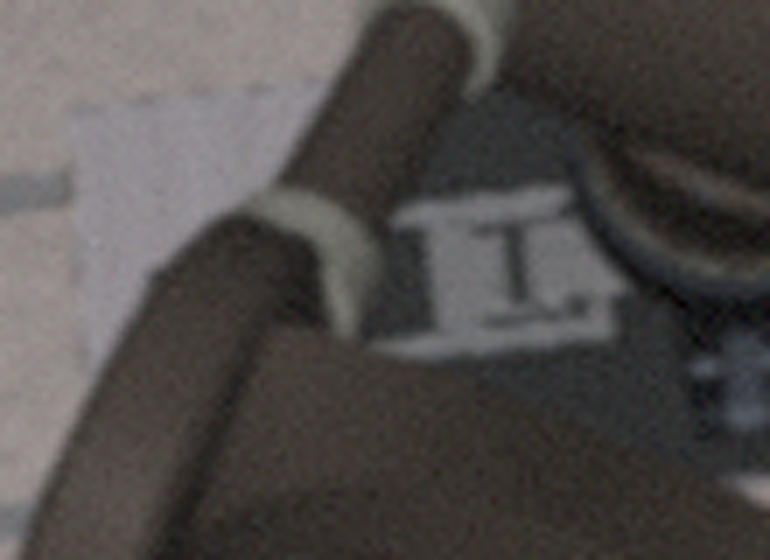

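Request:
step_arm:
  moves:
    - [-2,0,0,0,0,0]
    - [-6,0,0,0,0,0]
    - [-20,0,0,0,0,0]
    - [-45,0,0,0,0,0]
    - [-80,0,0,0,0,0]
    - [-115,0,20,0,0,0]
    - [-130,0,60,0,0,0]
    - [-140,0,100,0,0,0]
    - [-140,0,140,0,0,0]
    - [-140,0,180,0,0,0]

```text
time: 20.55
tcp_pos: [0.5832, -0.2809, 0.4317]
tcp_rot: [0.559, 1.567, -0.771]
force: [0.9, 0.2, 0.3]
opening: -0.0
```

Request:
step_arm:
  moves:
    - [0,40,20,0,0,0]
    - [0,0,40,0,0,0]
    - [0,0,60,0,0,0]
    - [0,0,60,0,0,0]

```text
time: 20.95
tcp_pos: [0.5967, -0.3402, 0.4292]
tcp_rot: [-0.38, 1.569, -1.713]
force: [-0.3, -0.0, -0.2]
opening: 0.0
```

```bash
python3 look.py 9
```

```text
t 20.95 tip ch mm [-296.     1.8  256.2] force ch [ 0.04  0.29 -0.25] open 0.0
[[-0.0018, -0.0027, -1.0], [0.0007, -1.0, 0.0027], [-1.0, -0.0007, 0.0018]]
side
arm+ [(-80, 7, 99, 100), (-74, 7, 99, 101), (-68, 10, 99, 103), (-62, 8, 99, 100), (-56, 6, 98, 100), (-50, 8, 99, 100), (-44, 7, 99, 101), (-38, 5, 99, 100), (-32, 8, 99, 100), (-26, 11, 100, 103), (-20, 14, 101, 114), (-14, 18, 100, 119), (-8, 22, 100, 118), (-2, 16, 101, 120), (4, 15, 101, 118), (10, 16, 101, 118), (16, 14, 100, 114), (22, 6, 100, 112), (28, 13, 99, 113), (34, 9, 99, 113), (40, 12, 99, 113), (46, 8, 99, 112), (52, 11, 99, 111), (58, 7, 99, 111), (64, 8, 100, 111), (70, 9, 99, 111), (76, 9, 99, 111), (82, 5, 99, 100), (88, 5, 99, 101), (94, 7, 99, 100), (100, 6, 99, 102), (106, 5, 99, 101), (112, 5, 99, 100), (118, 5, 99, 100)]
arm- [(-80, 6, 98, 100), (-74, 9, 99, 100), (-68, 7, 99, 101), (-62, 4, 99, 100), (-20, 4, 112, 115), (-14, 4, 112, 114), (22, 5, 104, 114), (28, 9, 99, 113), (34, 9, 98, 112), (40, 8, 100, 112), (46, 4, 99, 112), (52, 5, 99, 112), (58, 9, 98, 111), (64, 7, 100, 112), (70, 7, 99, 112)
[... 2077 characters left out ...]
 21, 101, 120), (-74, 36, 113, 122), (-68, 36, 117, 122), (-62, 36, 118, 121), (-56, 37, 100, 121), (-50, 37, 116, 120), (-44, 35, 115, 119), (-38, 35, 106, 119), (-32, 34, 115, 119), (-26, 34, 106, 119), (-20, 35, 115, 118), (-14, 33, 115, 119), (-8, 30, 115, 118), (-2, 32, 116, 119), (4, 31, 100, 117), (10, 30, 101, 103), (16, 33, 100, 103), (22, 29, 99, 102), (28, 33, 98, 101), (34, 31, 98, 102), (40, 14, 99, 101), (46, 21, 99, 101), (52, 30, 99, 102), (58, 32, 100, 104), (64, 46, 101, 126), (70, 28, 118, 122), (76, 29, 111, 118), (82, 35, 110, 113), (88, 35, 112, 115), (94, 24, 100, 115), (100, 33, 100, 104), (106, 28, 99, 102), (112, 29, 99, 102), (118, 28, 98, 101), (124, 12, 98, 100)]
```

View pics/s9.png

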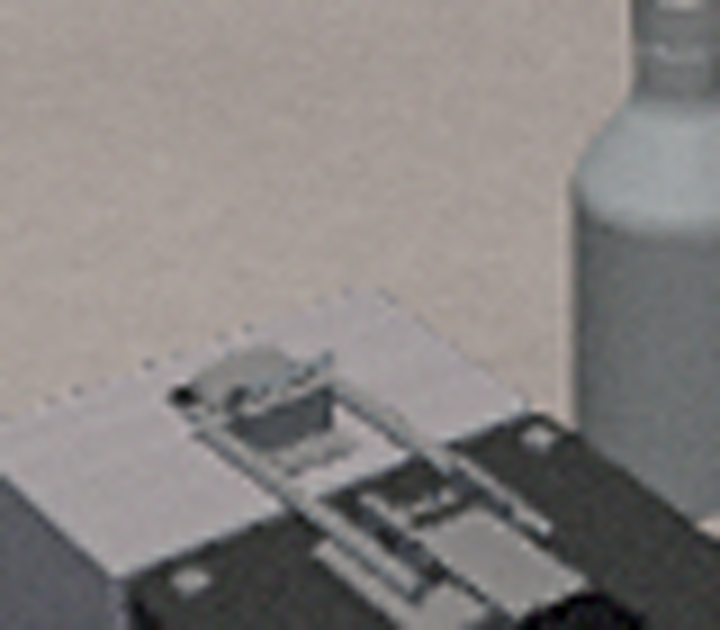

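View pics/t9.png

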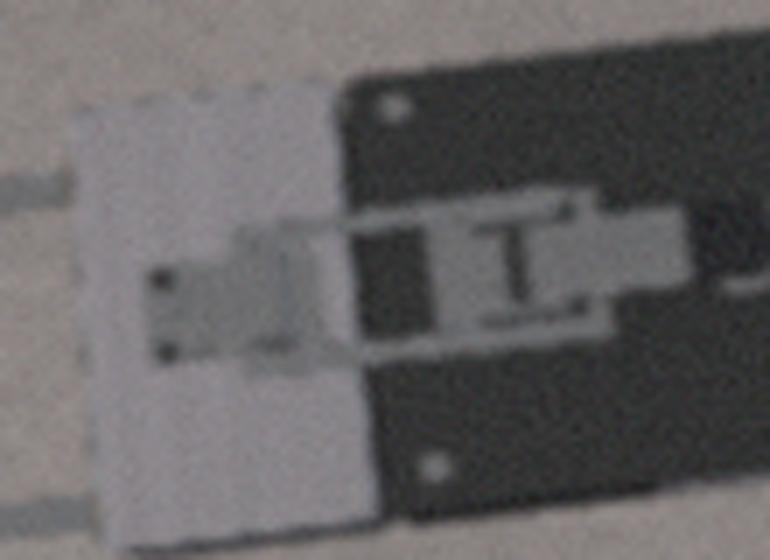

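Run:
```python
from st import *
B=np.stack([ex,ey,ez])
def C(n,t): return (cloud(n,np.load(f'pics/{n}{t}.npy'))-O)@B.T*1000
# keeper slope line (top camera): x at z=120 with slope -0.839
for n in('top','side'):
  for t in('0','5','6','8','9'):
    q=C(n,t);x,y,z=q[...,0],q[...,1],q[...,2]
    m=(abs(y)<11)&(x>60)&(x<98)&(z>117)&(z<124.5)
    if t in'56': m&=(x<92)
    k=q[m]
    if len(k)>5: print(n,t,len(k),'nose x est',np.median(k[:,0]+(k[:,2]-114)/.839).round(2))
q0={}
for n in('top','side'):
  for t in('6','9'):
    q=C(n,t);x,y,z=q[...,0],q[...,1],q[...,2]
    off={'top':0,'side':2.5}[n]
    for s_ in(1,-1):
        yy=y-off
        m=(abs(yy-s_*19)<2.2)&(x>20)&(x<(76 if t=='9' else 88))&(z>103.5)
        k=q[m]
        if len(k)>6:
            p=np.polyfit(k[:,0],k[:,2],1); print(n,t,s_,len(k),'arm top z at x=78:',np.polyval(p,78).round(1),'at 92',np.polyval(p,92).round(1),'slope deg',np.rad2deg(np.arctan(p[0])).round(2))
    m=(abs(y-off)<10)&(x<-12)&(x>-70)&(z>112)
    k=q[m]
    if t=='9': p=np.polyfit(k[:,0],k[:,2],1);print(n,'lever slope deg',np.rad2deg(np.arctan(p[0])),'z at -15',np.polyval(p,-15),'L~',1.745+np.arctan(p[0]))
q=C('top','9');x,y,z=q[...,0],q[...,1],q[...,2]
# bar ends beyond keeper width
for s_ in(1,-1):
    m=(abs(y-s_*19)<4)&(z>103.5)&(x>66)&(x<90); k=q[m]; print('bar end x max',k[:,0].max(), 'z of last',k[k[:,0]>76][:,2].round(1))
m=(abs(y)<11)&(x>81)&(x<97)&(z>106); k=q[m]; p=np.polyfit(k[:,0],k[:,2],1); print('tab',np.rad2deg(np.arctan(p[0])),'z at 80',np.polyval(p,80),'xmax',k[:,0].max())
m=(abs(y)>25)&(abs(y)<55)&(x>50)&(x<110)&(z<105)&(z>95);print('cover top z',z[m].mean())
```

```text
top 0 53 nose x est 93.11
top 5 62 nose x est 93.01
top 6 59 nose x est 89.95
top 9 57 nose x est 80.06
side 0 13 nose x est 89.16
side 5 12 nose x est 89.38
side 6 12 nose x est 86.69
side 8 7 nose x est 76.0
side 9 14 nose x est 77.41
top 6 1 279 arm top z at x=78: 402.2 at 92 445.1 slope deg 71.94
top 6 -1 191 arm top z at x=78: 375.1 at 92 419.0 slope deg 72.31
top 9 1 61 arm top z at x=78: 110.5 at 92 109.7 slope deg -2.87
top 9 -1 64 arm top z at x=78: 111.2 at 92 110.8 slope deg -1.54
top lever slope deg -3.7777611377161247 z at -15 116.86428904067145 L~ 1.6790656297929667
side 6 1 316 arm top z at x=78: 326.1 at 92 317.7 slope deg -30.78
side 6 -1 150 arm top z at x=78: 296.4 at 92 246.6 slope deg -74.29
side 9 1 38 arm top z at x=78: 109.8 at 92 109.2 slope deg -2.55
side 9 -1 35 arm top z at x=78: 110.2 at 92 109.7 slope deg -2.04
side lever slope deg -3.3440300866062858 z at -15 116.38424273654798 L~ 1.6866356647029692
bar end x max 80.46356443796776 z of last [110.5 111.8 110.2 109.8 111.9 111.3 109.6 109.6 111.2]
bar end x max 81.3764993419264 z of last [108.6 108.5 113.4 112.6 110.7 111.1 111.9 110.3 113.  111.4 108.2]
tab 16.189016870141913 z at 80 110.55011897934995 xmax 95.8806333170019
cover top z 99.74304025706682
```

Run:
```python
from st import *
B=np.stack([ex,ey,ez])
for t in('0','9'):
    img=np.load(f'pics/top{t}img.npy').astype(float).max(-1)
    # sample chamber-top plane z=100 along x for several y, avg -> edge profile
    xs=np.arange(30,150,.5)
    for ys in (np.arange(-58,-28,1.),np.arange(28,58,1.)):
        X,Y=np.meshgrid(xs,ys); P=O+(X[...,None]*ex+Y[...,None]*ey)/1000; P[...,2]=.1
        uv=proj('top',P.reshape(-1,3)).reshape(*X.shape,2).astype(np.float32)
        pr=cv2.remap(img.astype(np.float32),uv[...,0],uv[...,1],cv2.INTER_LINEAR).mean(0)
        g=np.gradient(pr)
        i=np.argsort(-abs(g)); s=[]
        for j in i:
            if all(abs(xs[j]-a[0])>4 for a in s): s.append((xs[j],round(float(g[j]),1)))
            if len(s)==5:break
        print(t,s)
        q=pr[::4].round(0).astype(int); print(q[:20].tolist(), q[38:].tolist())
```

```text
0 [(np.float64(60.0), 6.1), (np.float64(49.0), 6.1), (np.float64(55.0), -4.7), (np.float64(138.5), -1.5), (np.float64(32.0), -1.3)]
[61, 57, 53, 50, 49, 50, 51, 52, 56, 74, 97, 108, 102, 84, 81, 102, 123, 129, 129, 129] [129, 129, 128, 127, 127, 128, 129, 130, 130, 129, 129, 128, 129, 130, 130, 129, 124, 118, 118, 118, 118, 119]
0 [(np.float64(48.5), 7.6), (np.float64(59.5), 6.2), (np.float64(54.5), -5.1), (np.float64(137.5), -1.6), (np.float64(34.0), -1.3)]
[61, 56, 52, 49, 49, 48, 44, 40, 42, 63, 91, 102, 91, 73, 75, 97, 119, 126, 128, 127] [129, 129, 129, 128, 128, 130, 132, 133, 132, 131, 129, 129, 129, 130, 132, 131, 125, 120, 121, 123, 124, 124]
9 [(np.float64(46.0), 8.5), (np.float64(125.0), -1.7), (np.float64(31.5), -1.3), (np.float64(50.5), 1.1), (np.float64(130.0), 0.9)]
[66, 61, 58, 55, 53, 53, 52, 62, 89, 119, 135, 138, 137, 137, 137, 137, 136, 137, 137, 137] [139, 139, 138, 138, 137, 136, 137, 139, 138, 135, 129, 125, 127, 129, 129, 129, 128, 127, 127, 126, 126, 128]
9 [(np.float64(46.0), 9.5), (np.float64(125.0), -1.9), (np.float64(33.0), -1.7), (np.float64(41.5), -1.3), (np.float64(129.5), 1.0)]
[67, 63, 57, 52, 53, 53, 49, 56, 87, 119, 134, 136, 135, 136, 137, 136, 136, 137, 137, 136] [141, 141, 140, 139, 137, 137, 139, 141, 141, 136, 129, 127, 130, 132, 131, 131, 132, 131, 131, 131, 132, 131]
```

```bash
python3 -c "
from workcell import workorder
print(workorder.hand_in())"
```

```text
the job is handed in; nothing more can be done
None
```

The chamber is latched as far as my checks show, and I handed the job in at about 21 s of the 70 s allowed; it reports no verdict.

**What I did:**
1. I tipped the claw over so it fell onto the keeper's slope.
2. I pushed the lever back to its open stop, which I felt at about 7 N.
3. I pressed the claw tab until the bar dropped off the nose. The highest reading was about 4 N, less than the 6 to 12 N expected.
4. I swung the lever over centre onto its rest and held it there for about 1.6 s at 18 to 19 N (vertical part 16.6 to 17.4 N).
5. I lifted off and backed well clear.

**Last checks, from both cameras after release:**

| What | Measured | Must be |
|---|---|---|
| Lever angle | about 1.68 rad | above 1.54 rad |
| Cover from chamber | about 0 to 1 mm, after being drawn in about 13 mm | below 3 mm |
| Bar along the latch | about 1 mm inside the nose tip | 3 mm inside to 8 mm beyond |
| Bar below the nose tip | about 5 to 6.5 mm | more than 4 mm |

- **Tightest margin:** the bar's depth below the nose is the least certain figure. It sits about 3 mm above its resting height on the foot plate, and my estimates scattered by about 1 mm.
- **Camera disagreement:** the two cameras differed by 2 to 3 mm across the latch. For the nose position they differed by 3 to 4 mm, and I used the top view.
- **Other checks:** no contact force I read passed about 19 N. I planned the path clear of the bottle, rack and jar, but did not re-measure their positions at the end.

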